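# Lay out the breakfast spreads from the stack

### The job

Take the stack on the breakfast table apart and give every container its own dish: the long box in the long tray, the square tub in the square tray, the jar in the big round saucer and the shaker, which now stands in the jar's saucer, in the small round saucer. Set each one down, without dropping it, so that it stands upright and flat on the floor of its dish inside the rim. Leave the mug standing where it is.

Things in the scene. Friction and masses are not known exactly. Their poses are not given: they have to be found in the camera images.
- long_box: Oblong lidded butter box, white with a grey lid, 130 mm long (its x), 62 mm wide (its y), 50 mm high, straight sides, about 0.4 kg; stands on the table as the bottom of the stack. Origin: centre of its underside; z up.
- square_tub: Square lidded tub, white with a grey lid, 62 x 62 mm (x, y), 46 mm high, straight sides, about 0.25 kg; middle of the stack, standing on the lid of the long box, up to 20 mm from its middle along its length. Origin: centre of its underside; z up.
- jar: Round amber glass jar with a flat steel lid, 54 mm diameter, 62 mm high, about 0.3 kg; top of the stack, standing on the square tub. Origin: centre of its underside; z along its axis, up.
- shaker: Slim round steel shaker with a low domed top, 34 mm diameter, straight to 78 mm, 89 mm high in all, about 0.15 kg; stands in the big round saucer at the start. Origin: centre of its underside; z along its axis, up.
- long_tray: Oblong shallow tray, hollow 150 mm long (its x) and 82 mm wide (its y): 10 mm of room all round the long box. White ceramic, fixed to the table. Floor 5 mm thick, upright 5 mm wide rim whose top is 12 mm above the table (7 mm above the floor). Origin: centre of the underside, on the table; z up.
- square_tray: Square shallow tray, hollow 82 x 82 mm (x, y): 10 mm of room all round the square tub, if its sides are parallel to the tray's. White ceramic, fixed to the table. Floor 5 mm thick, upright 5 mm wide rim whose top is 12 mm above the table (7 mm above the floor). Origin: centre of the underside, on the table; z up.
- big_saucer: Larger round shallow saucer, hollow 74 mm diameter: 10 mm of room all round the jar. White ceramic, fixed to the table. Floor 5 mm thick, upright 5 mm wide rim whose top is 12 mm above the table (7 mm above the floor). Origin: centre of the underside, on the table; z up.
- small_saucer: Smaller round shallow saucer, hollow 50 mm diameter: 8 mm of room all round the shaker; the jar does not fit in it. White ceramic, fixed to the table. Floor 5 mm thick, upright 5 mm wide rim whose top is 12 mm above the table (7 mm above the floor). Origin: centre of the underside, on the table; z up.
- mug: Blue ceramic mug, 76 mm diameter, 88 mm high, its handle on its own +y side pointing away from the robot, 0.32 kg, loose; stands between the dishes and must be left alone. Origin: centre of its underside; z up.
Things that resemble listed ones, but are neither listed nor needed, are in the scene too. Leave any purple look-alike of the jar alone. What is shaped like the shaker but yellow is not meant.

How it is judged (in metres and radians):
At the end, for the whole second after the job is handed in: Long box, square tub, jar and shaker stand upright (0.06 rad), at rest on the floor of the long tray, square tray, big and small saucer: underside 2 to 8 mm above the dish's underside, centres within 16, 16, 12.5 and 10.5 mm of the dish's (anywhere inside the rim) (horizontal distance between long_box and long_tray below 0.016 m and z of long_box in the frame of long_tray between 0.002 and 0.008 m and angle between each of long_box, square_tub, jar, shaker's own z axis and vertical below 0.06 rad and linear speed of each of long_box, square_tub, jar, shaker below 0.02 m/s and angular speed of each of long_box, square_tub, jar, shaker below 0.2 rad/s and horizontal distance between square_tub and square_tray below 0.016 m and z of square_tub in the frame of square_tray between 0.002 and 0.008 m and horizontal distance between jar and big_saucer below 0.0125 m and z of jar in the frame of big_saucer between 0.002 and 0.008 m and horizontal distance between shaker and small_saucer below 0.0105 m and z of shaker in the frame of small_saucer between 0.002 and 0.008 m); the robot touches nothing.
It fails at once if the long box is dropped or thrown (faster than 0.8 m/s while no finger touches it, a fall of about 33 mm) (linear speed of long_box above 0.8 m/s and contact force between long_box and the fingers below 0.05 N).
It fails at once if the square tub is dropped or thrown (faster than 0.8 m/s while no finger touches it, a fall of about 33 mm) (linear speed of square_tub above 0.8 m/s and contact force between square_tub and the fingers below 0.05 N).
It fails at once if the jar is dropped or thrown (faster than 0.8 m/s while no finger touches it, a fall of about 33 mm) (linear speed of jar above 0.8 m/s and contact force between jar and the fingers below 0.05 N).
It fails at once if the shaker is dropped or thrown (faster than 0.8 m/s while no finger touches it, a fall of about 33 mm) (linear speed of shaker above 0.8 m/s and contact force between shaker and the fingers below 0.05 N).
It fails at once if the mug is moved more than 30 mm or tipped more than 0.4 rad (distance of mug from where it was at the start of the episode above 0.03 m or angle between mug's own z axis and vertical above 0.4 rad).
It also fails if it takes over 131 s, if anything falls off the work surface, if the arm or the gripper's body presses on something with over 40 N, if the wrist force passes 120 N, or if a joint passes its speed limit or range.

### The arm

A 6-joint arm with a two-finger parallel gripper is mounted at the origin on the work surface. World frame = base frame: x ahead of the robot, y to its left, z up, the work surface at z = 0. Lengths are in mm, angles in rad, forces in N, time in s.
With the tool pointing down it reaches from about 325 to 775 mm from the base axis. Payload 9.3 kg.
Tool frame: the origin (TCP) lies midway between the tips of the shut fingers; the grasp point (between the pads) lies 19 mm behind it (bot.grip_depth is the distance from the TCP to the grasp point, in mm); z points along the fingers, y is the direction in which the jaws open and shut (so a half turn about z gives the same grasp; the last joint's range is limited). The gripper opens to 85 mm and grips with 20 to 120 N. Pads are 22 mm wide; open, the fingers measure 114 mm over their backs; the gripper's body (76 mm by 85 mm) begins 54 mm behind the grasp point. The pads swing forward as they close: fully open they stand 13 mm farther back than shut.
Start: joints at [-1.451, 0.259, 0.021, 1.334, 0, 1.418], TCP at [148.179, -529.66, 231.279] pointing down, gripper open.
Joint ranges: [-3.04, 3.04], [-0.91, 1.82], [-1.04, 1.36], [-1.92, 1.95], [-1.52, 1.45], [-3.14, 3.14]. Speed limits (rad/s): [2.22, 2.22, 2.79, 3.14, 3.14, 3.14].

### API

Orientations are given as [roll, pitch, yaw] about the fixed x, y, z axes, in that order (R = Rz(yaw) Ry(pitch) Rx(roll)).
In Python, from workcell import bot gives the robot as it stands. The module is installed in compiled form; this text tells all that it offers.
- The arm moves only by the tool step_arm, never from a script. Its argument "series" is a list of rows, each an object with "offset": the shift along the tool's x, y, z scaled (see below), a list of three; "turn": the turn, a rotation vector about the tool's x, y, z scaled (see below), a list of three; "fingers": the gripper command: -1 is fully open, 1 is shut, values between are in proportion. In form: [{"offset": [dx, dy, dz], "turn": [wx, wy, wz], "fingers": fingers}, ...]. A call has 1 to 20 rows; each row is the pose to reach, as a shift and turn from the pose measured when the call began, along the tool's axes at that moment, turning the shorter way round; what a row does not reach only later rows make up. The controller multiplies each number of a shift by 0.15 m and each number of a turn by pi rad. A row lasts 1/12 s, in which the tool goes at most 41.7 mm and 7.16 degrees, less where a joint would pass 70% of its speed; a pose out of reach is approached as far as the arm can. A call with a number of a shift or a turn outside -1 to 1 is refused whole. A call with a gripper value outside its range is refused whole. The fingers move at their own pace and stop on an object; "grip_force" is the grip in N (left out, the last holds). Time passes only in rows, so rows that repeat a pose let the fingers close. It gives the time, the measured TCP pose, the force and the opening at its end, in the units of the state.
- bot.read_state(): the state, without advancing time (a new reading comes with each control period).
- bot.snapshot(name): name is "scene" or "top" or "wrist"; returns a dict with "img" (400x640x3 uint8, blue, green, red), "depth" (400x640 float32, mm along the optical axis (not along the pixel's ray), 0 where there is no reading), "intrinsics" (3x3 intrinsics, pixels), "D" ([k1, k2, p1, p2, k3] as OpenCV has them; the pictures are not rectified), "extrinsics" (4x4, takes a point from camera to world coordinates). Camera axes: x right, y up, looking along -z (the intrinsics and any distortion apply to the point x, -y, -z); pixel columns grow to the right and rows downward; lengths in mm; the calibration is good to about 2 mm. A picture is of the moment at which its call begins.
- bot.finish_job(): hands the job in, once; it reports no verdict.
The state is a dict: "clock": time; "q": joint angles; "qd": joint speeds; "effort": joint torques, N m; "tool_pos": TCP position; "ee_rot": TCP orientation; "wrist_force": force on the tool from outside, world axes, zero at the start; "wrist_torque": the same for the moment, N m; "finger_gap": finger opening in mm.
Only numpy, scipy, OpenCV 4.12 (cv2) and the standard library are available. Lean on these libraries where they do the work, as an engineer would, in place of code of your own. Each camera call takes 0.05 s, during which the arm holds its last target.

## Working session

There is one attempt and no reset: what is moved stays moved. The work goes in short steps, Python scripts to look and compute and a tool call to move; the robot and the scene stay as the last step left them, time stands still between calls to the robot, and variables do not carry over. Pictures are saved under pics/ and viewed, and the job is handed in when it is done.

Besides the shell and the picture viewer there is one more tool, called after "Call:" as name(argument=value, ...) on one line, values as JSON. step_arm: Moves the arm, as the interface text tells. Shifts and turns lie within -1 to 1; 1 stands for 0.15 m of shift or pi rad of turn. Its arguments: {"type":"object","properties":{"series":{"type":"array","items":{"type":"object","properties":{"offset":{"type":"array","items":{"type":"number","minimum":-1,"maximum":1}},"turn":{"type":"array","items":{"type":"number","minimum":-1,"maximum":1}},"fingers":{"type":"number"}}}},"grip_force":{"type":"number"}},"required":["series"]}

```bash
mkdir -p pics; python3 - <<'E'
from workcell import bot
import cv2,numpy as np
print(bot.read_state())
for n in ["scene","top","wrist"]:
    s=bot.snapshot(n); cv2.imwrite(f"pics/{n}0.png",s["img"]); np.savez(f"pics/{n}0.npz",**s)
    print(n,s["intrinsics"].round(1).tolist(),s["D"],s["extrinsics"].round(3).tolist())
E
```

```text
{'clock': 0.0, 'q': array([-1.45062938e+00,  2.59192996e-01,  2.07763227e-02,  1.33369927e+00,
       -1.42278333e-05,  1.41821603e+00]), 'qd': array([-0.00058738, -0.00010471,  0.00112546,  0.00096571,  0.00190386,
       -0.00192683]), 'effort': array([-1.48973922e-03, -5.55634975e+01,  3.44534218e+01,  1.35059597e-02,
       -4.62580749e-05, -6.70920514e-06]), 'tool_pos': array([ 148.12657898, -529.39324428,  230.67146162]), 'ee_rot': array([-3.14028620e+00, -1.86504862e-04,  2.72747131e-01]), 'wrist_force': array([-0.23254183,  0.30560162, -0.17540045]), 'wrist_torque': array([-0.06655473, -0.03286298, -0.008319  ]), 'finger_gap': 85.22904907371057}
scene [[502.2, 0.0, 319.6], [0.0, 502.2, 204.0], [0.0, 0.0, 1.0]] [-0.00338127  0.          0.          0.          0.        ] [[-0.692, -0.503, 0.519, 1136.874], [0.722, -0.501, 0.477, 521.926], [0.02, 0.704, 0.71, 906.693], [0.0, 0.0, 0.0, 1.0]]
top [[412.6, 0.0, 328.8], [0.0, 412.6, 198.3], [0.0, 0.0, 1.0]] [-0.01636186  0.          0.          0.          0.        ] [[0.025, 0.992, -0.123, 416.585], [-1.0, 0.024, -0.007, -49.212], [-0.004, 0.123, 0.992, 1042.274], [0.0, 0.0, 0.0, 1.0]]
wrist [[333.8, 0.0, 323.7], [0.0, 333.8, 203.1], [0.0, 0.0, 1.0]] [-0.05782968  0.          0.          0.          0.        ] [[0.269, 0.923, 0.275, 217.395], [-0.963, 0.259, 0.075, -509.27], [-0.002, -0.285, 0.958, 372.097], [0.0, 0.0, 0.0, 1.0]]
```

View pics/top0.png

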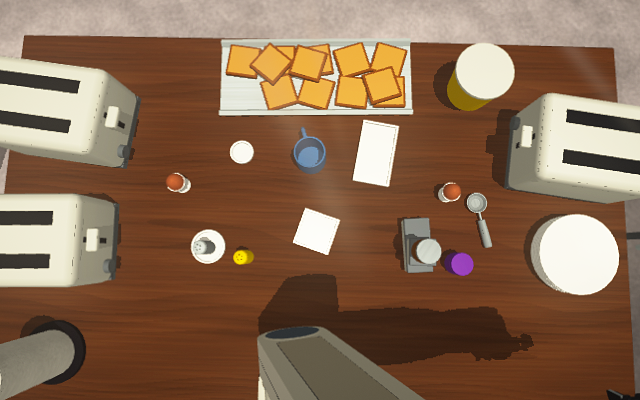

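View pics/scene0.png

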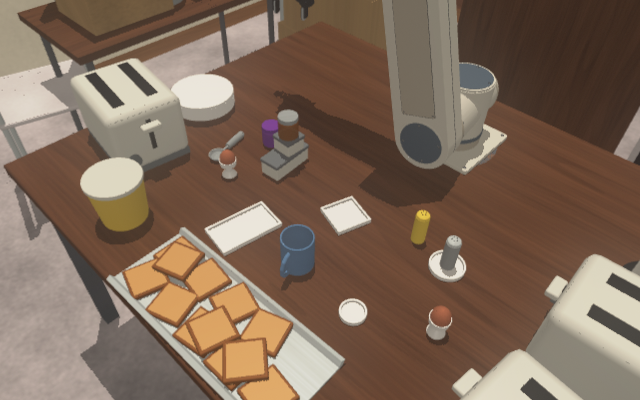

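View pics/wrist0.png

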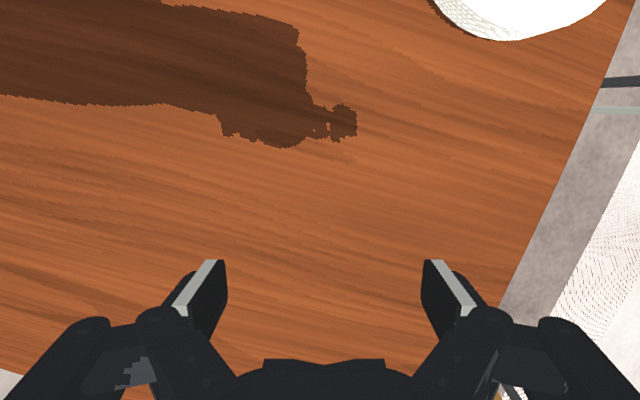

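Top view: tray centers are at about (376,153) for the long one and (316,231) for the square one. The small saucer is at (241,152), and the big saucer with the shaker is at (208,246). The mug is at (309,154), and the stack is at (420,246) with the purple jar at (460,264). Next I'll measure them.

```bash
cat > h.py <<'E'
import cv2,numpy as np
def ray(s,uv):
    uv=np.asarray(uv,float).reshape(-1,1,2)
    n=cv2.undistortPoints(uv,s["intrinsics"],s["D"]).reshape(-1,2)
    d=np.c_[n[:,0],-n[:,1],-np.ones(len(n))]
    E=s["extrinsics"]; return E[:3,3],d@E[:3,:3].T
def onplane(s,uv,z):
    o,d=ray(s,uv); t=(z-o[2])/d[:,2]; return o+d*t[:,None]
def proj(s,P):
    E=s["extrinsics"]; c=(np.asarray(P,float).reshape(-1,3)-E[:3,3])@E[:3,:3]
    c=c*[1,-1,-1]
    return cv2.projectPoints(c,np.zeros(3),np.zeros(3),s["intrinsics"],s["D"])[0].reshape(-1,2)
def cloud(s):
    h,w=s["depth"].shape; v,u=np.mgrid[:h,:w]
    o,d=ray(s,np.c_[u.ravel(),v.ravel()])
    P=(o+d*s["depth"].reshape(-1,1)).reshape(h,w,3); P[s["depth"]<=0]=np.nan; return P
def blobs(m,amin=30):
    n,l,st,c=cv2.connectedComponentsWithStats(m.astype(np.uint8))
    return [(i,st[i],c[i],l==i) for i in range(1,n) if st[i][4]>=amin]
def rect(P):
    r=cv2.minAreaRect(P[:,:2].astype(np.float32)); return r
E
python3 - <<'E'
from h import *
T=np.load("pics/top0.npz");S=np.load("pics/scene0.npz")
img=T["img"].astype(int); C=cloud(T)
hsv=cv2.cvtColor(T["img"],cv2.COLOR_BGR2HSV)
m=(hsv[...,1]<45)&(hsv[...,2]>150); m[:115]=0;m[290:]=0;m[:,:150]=0;m[:,510:]=0
for i,st,c,mm in blobs(m,60):
    cs,_=cv2.findContours(mm.astype(np.uint8),cv2.RETR_EXTERNAL,cv2.CHAIN_APPROX_NONE)
    px=cs[0].reshape(-1,2)
    print(st.tolist(),c.round(1),"medz",np.nanmedian(C[mm][:,2]).round(1))
    P=onplane(T,px,12); r=rect(P); (x,y),R=cv2.minEnclosingCircle(P[:,:2].astype(np.float32))
    print("   rect",np.round(r[0],1),np.round(r[1],1),round(r[2],1),"circ",round(x,1),round(y,1),round(R,1))
# depth-based heights
X,Y,Z=C[...,0],C[...,1],C[...,2]
print("table z", np.nanmedian(Z[200:220,350:390]))
for lo,hi in [(30,56),(70,92),(96,104),(140,170)]:
    mm=(Z>lo)&(Z<hi); mm[:,:150]=0; mm[:115]=0;mm[290:]=0;mm[:,510:]=0
    for i,st,c,b in blobs(mm,40):
        P=C[b]; r=rect(P); print(lo,hi,st.tolist(),np.median(P,0).round(1),np.round(r[0],1),np.round(r[1],1),round(r[2],1))
big=cv2.resize(T["img"][190:290,180:500],None,fx=2.5,fy=2.5,interpolation=cv2.INTER_CUBIC);cv2.imwrite("pics/tcrop.png",big)
cv2.imwrite("pics/scrop.png",cv2.resize(S["img"][90:200,200:340],None,fx=5,fy=5,interpolation=cv2.INTER_CUBIC))
E
```

```text
[353, 120, 46, 67, 2221] [375.3 153. ] medz 4.8
   rect [ 664.3 -158.1] [ 91.9 160.7] 80.8 circ 664.4 -159.5 90.6
[230, 141, 24, 23, 425] [241.3 151.8] medz 5.8
   rect [657.7 183.8] [57.5 59.2] 1.4 circ 658.2 184.3 30.1
[178, 178, 13, 15, 85] [185.4 186.2] medz 6.4
   rect [565.7 322.5] [22.8 36.5] 68.9 circ 568.1 328.2 18.8
[438, 188, 12, 14, 66] [442.1 196. ] medz 4.9
   rect [ 557.5 -327.9] [36.9 18.6] 30.0 circ 560.7 -333.5 18.5
[467, 193, 25, 54, 395] [479.1 214. ] medz 11.1
   rect [ 499.2 -418. ] [135.5  47.2] 6.4 circ 500.4 -428.0 68.9
[293, 208, 47, 47, 1358] [315.8 231. ] medz 5.2
   rect [461.6 -11.9] [92.1 92.3] 72.2 circ 461.4 -12.4 63.5
[191, 230, 34, 33, 766] [207.5 246. ] medz 7.3
   rect [417.2 256.3] [79.1 82.8] 1.5 circ 416.6 256.1 42.0
[417, 239, 24, 25, 484] [428.6 251. ] medz 157.4
   rect [ 418.5 -292.6] [57.1 59.4] 90.0 circ 418.8 -293.3 31.3
table z -0.6095356921739494
30 56 [296, 141, 27, 17, 85] [672.6  15.4  44.4] [664.5  13.2] [29.  66.8] 16.2
30 56 [297, 160, 28, 12, 57] [6.121e+02 3.000e-01 4.300e+01] [617.8   3. ] [21.3 67.1] 9.3
30 56 [168, 173, 19, 19, 93] [563.  317.6  50.3] [568.1 327.3] [35.3 44.6] 68.4
30 56 [441, 183, 19, 18, 69] [ 553.8 -323.8   49. ] [ 559.6 -334.2] [44.2 33.2] 32.7
30 56 [403, 218, 30, 55, 771] [ 461.3 -253.8   49.1] [ 432.3 -258.3] [130.   62.7] 4.4
30 56 [447, 253, 11, 22, 67] [ 391.  -336.3   43. ] [ 390.6 -341.3] [18.1 50.1] 87.5
70 92 [293, 128, 32, 41, 290] [656.3  15.1  85.2] [649.   13.2] [89.3 76. ] 53.4
70 92 [167, 175, 12, 13, 106] [569.7 330.6  74.8] [569.8 331.3] [25.3 26.5] 47.1
70 92 [447, 185, 13, 12, 110] [ 563.  -336.8   73.9] [ 563.4 -338. ] [26.  28.1] 10.7
70 92 [193, 240, 16, 15, 139] [413.9 248.7  88.5] [414.2 252.2] [32.7 30.9] 3.8
70 92 [233, 250, 15, 15, 174] [393.8 157.9  84.7] [393.6 159.5] [32.2 31.8] 1.7
140 170 [415, 239, 26, 25, 527] [ 418.1 -256.7  157.2] [ 418.1 -257.5] [51.2 52.4] 1.0
```

View pics/tcrop.png

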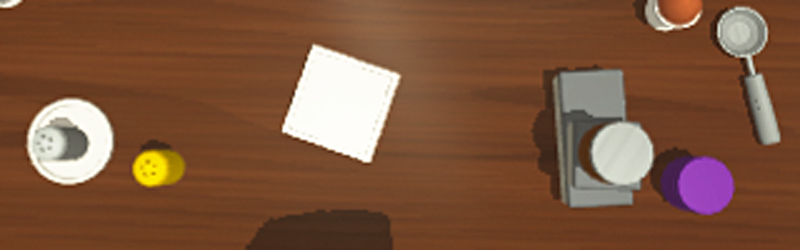

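View pics/scrop.png

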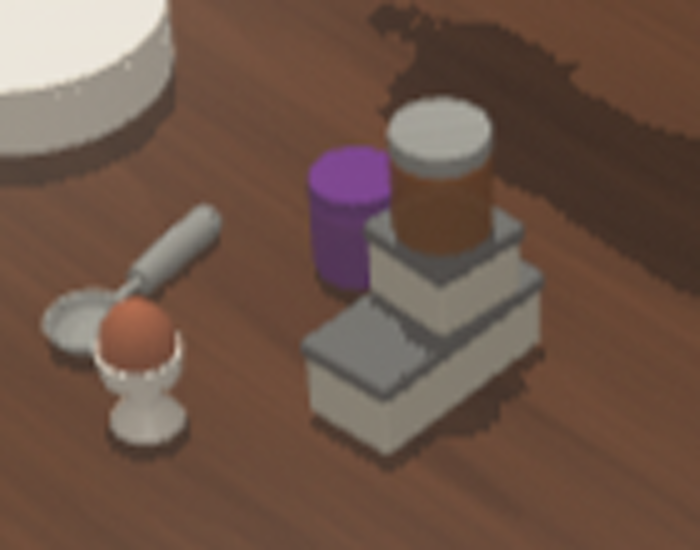

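```bash
python3 - <<'E'
from h import *
from scipy.optimize import least_squares
T=np.load("pics/top0.npz");S=np.load("pics/scene0.npz")
CT,CS=cloud(T),cloud(S)
def near(C,x,y,r,lo,hi):
    P=C.reshape(-1,3); P=P[~np.isnan(P[:,0])]
    return P[(np.hypot(P[:,0]-x,P[:,1]-y)<r)&(P[:,2]>lo)&(P[:,2]<hi)]
def circ(P,R):
    f=lambda p:np.hypot(P[:,0]-p[0],P[:,1]-p[1])-R
    s=least_squares(f,P[:,:2].mean(0),loss="soft_l1",f_scale=1.5); return s.x.round(1),np.median(np.abs(s.fun)).round(2),len(P)
for n,C in (("top",CT),("scene",CS)):
    print(n,"shaker side",circ(near(C,414,252,28,15,75),17),"yellow",circ(near(C,394,160,28,15,75),17))
    P=near(C,414,252,30,82,95); print(" shaker dome", P.mean(0).round(1) if len(P) else 0)
    print(" jar side",circ(near(C,418,-257,38,105,150),27)); P=near(C,418,-257,45,154,165);print(" lid",rect(P),P.mean(0).round(1))
    print(" purple",circ(near(C,390,-336,40,15,55),27), near(C,390,-336,40,58,70).mean(0).round(1))
    P=near(C,432,-258,80,45,54); r=rect(P);print(" box lid",np.round(r[0],1),np.round(r[1],1),r[2])
    P=near(C,432,-258,80,90,100); r=rect(P);print(" tub lid",np.round(r[0],1),np.round(r[1],1),r[2])
    print(" mug",near(C,655,13,55,80,95).mean(0).round(1))
# scene view, dish rims
hsv=cv2.cvtColor(S["img"],cv2.COLOR_BGR2HSV); m=(hsv[...,1]<60)&(hsv[...,2]>150)
for i,st,c,mm in blobs(m,100):
    P=onplane(S,[c],8)[0]
    if not (300<P[0]<720 and abs(P[1])<300): continue
    cs,_=cv2.findContours(mm.astype(np.uint8),cv2.RETR_EXTERNAL,cv2.CHAIN_APPROX_NONE)
    Q=onplane(S,cs[0].reshape(-1,2),12); r=rect(Q); print(c.round(),np.round(r[0],1),np.round(r[1],1),round(r[2],1))
E
```

```text
top shaker side (array([413.2, 256.1]), np.float64(0.43), 83) yellow (array([397.2, 131.5]), np.float64(3.83), 66)
 shaker dome [413.6 251.6  89.6]
 jar side (array([ 418. , -258.4]), np.float64(0.2), 94)
 lid ((418.2071228027344, -257.2872619628906), (50.8017463684082, 51.141841888427734), 1.3692418336868286) [ 418.  -257.6  157.4]
 purple (array([ 389.8, -359.9]), np.float64(0.28), 99) [ 389.6 -354.8   61.5]
 box lid [ 432.3 -258.3] [130.   62.7] 4.383670330047607
 tub lid [ 416.6 -258.6] [61.4 60.8] 0.47309401631355286
 mug [644.7   7.7  86.6]
scene shaker side (array([413.1, 253.2]), np.float64(0.75), 281) yellow (array([392.6, 157.4]), np.float64(0.63), 244)
 shaker dome [418.6 255.3  89.6]
 jar side (array([ 417.9, -259.6]), np.float64(1.12), 286)
 lid ((419.9254150390625, -256.55621337890625), (51.01166534423828, 51.13280487060547), 10.243924140930176) [ 420.4 -257.4  157.3]
 purple (array([ 389.9, -360.8]), np.float64(1.4), 114) [ 394.9 -354.9   61.4]
 box lid [ 434.6 -257.4] [133.   63.5] 2.7664895057678223
 tub lid [ 418.6 -258.3] [63.4 63.9] 89.25740051269531
 mug [647.4   7.3  85.4]
[345. 214.] [461.8 -11.3] [99.3 94.9] 72.2
[243. 227.] [ 665.2 -157.4] [ 99.8 162.9] 80.8
[454. 240.] [345.7 227.6] [31.1 31. ] 44.7
[446. 267.] [422.2 257.9] [82.4 82.6] 22.6
[353. 311.] [660.2 185. ] [63.2 56.5] 42.2
```

```bash
cat > go.py <<'E'
# usage: go.py "x,y,z,yaw" ...  chained from measured pose; prints offset/turn per call
import sys,numpy as np
from scipy.spatial.transform import Rotation as R
from workcell import bot
s=bot.read_state(); p=s["tool_pos"]; o=R.from_euler("xyz",s["ee_rot"])
print("t",round(s["clock"],2),"p",p.round(1),"rpy",s["ee_rot"].round(3),"gap",round(s["finger_gap"],1),"F",s["wrist_force"].round(1),"q",s["q"].round(2))
for a in sys.argv[1:]:
    v=np.array([float(k) for k in a.split(",")]); t=R.from_euler("xyz",[np.pi,0,v[3]])
    off=o.inv().apply(v[:3]-p)/150; tr=(o.inv()*t).as_rotvec()/np.pi
    print(a,"off",off.round(3).tolist(),"turn",tr.round(4).tolist(),"rows>=",max(np.linalg.norm(off)*150/41.7,np.linalg.norm(tr)*180/7.16).round(1), "TOO FAR" if abs(off).max()>1 else "")
    p,o=v[:3],t
E
python3 go.py 290,-420,231,0.35 360,-230,231,0.6 400,-40,231,0.9 414,130,200,0.9 414,253,150,0.9
```

```text
t 0.15 p [ 148.1 -529.5  230.8] rpy [-3.141 -0.     0.273] gap 85.2 F [ 0.4 -0.8 -1. ] q [-1.45  0.26  0.02  1.33 -0.    1.42]
290,-420,231,0.35 off [1.107, -0.448, -0.001] turn [-0.0003, -0.0, -0.0246] rows>= 4.3 TOO FAR
360,-230,231,0.6 off [0.873, -1.03, -0.0] turn [-0.0, 0.0, -0.0796] rows>= 4.9 TOO FAR
400,-40,231,0.9 off [0.935, -0.895, -0.0] turn [0.0, 0.0, -0.0955] rows>= 4.7 
414,130,200,0.9 off [0.946, -0.631, 0.207] turn [0.0, 0.0, 0.0] rows>= 4.2 
414,253,150,0.9 off [0.642, -0.51, 0.333] turn [0.0, 0.0, 0.0] rows>= 3.2
```

```bash
python3 go.py 270,-430,231,0.35 350,-245,231,0.6 400,-40,231,0.9 414,130,200,0.9 414,253,150,0.9
```

```text
t 0.15 p [ 148.1 -529.5  230.8] rpy [-3.141 -0.     0.273] gap 85.2 F [ 0.4 -0.8 -1. ] q [-1.45  0.26  0.02  1.33 -0.    1.42]
270,-430,231,0.35 off [0.961, -0.42, -0.001] turn [-0.0003, -0.0, -0.0246] rows>= 3.8 
350,-245,231,0.6 off [0.924, -0.976, -0.0] turn [-0.0, 0.0, -0.0796] rows>= 4.8 
400,-40,231,0.9 off [1.047, -0.94, -0.0] turn [0.0, 0.0, -0.0955] rows>= 5.1 TOO FAR
414,130,200,0.9 off [0.946, -0.631, 0.207] turn [0.0, 0.0, 0.0] rows>= 4.2 
414,253,150,0.9 off [0.642, -0.51, 0.333] turn [0.0, 0.0, 0.0] rows>= 3.2
```

Call:
step_arm(series=[{"offset": [0.96,-0.42,0],"turn": [0,0,-0.025],"fingers": -1},{"offset": [0.96,-0.42,0],"turn": [0,0,-0.025],"fingers": -1},{"offset": [0.96,-0.42,0],"turn": [0,0,-0.025],"fingers": -1},{"offset": [0.96,-0.42,0],"turn": [0,0,-0.025],"fingers": -1},{"offset": [0.96,-0.42,0],"turn": [0,0,-0.025],"fingers": -1},{"offset": [0.96,-0.42,0],"turn": [0,0,-0.025],"fingers": -1},{"offset": [0.96,-0.42,0],"turn": [0,0,-0.025],"fingers": -1}])

```text
clock: 0.73
tool_pos: [269.9, -430.0, 230.8]
ee_rot: [-3.141, 0.0, 0.352]
wrist_force: [0.0, -0.2, -0.5]
finger_gap: 85.4
```

Call:
step_arm(series=[{"offset": [0.92,-0.98,0],"turn": [0,0,-0.08],"fingers": -1},{"offset": [0.92,-0.98,0],"turn": [0,0,-0.08],"fingers": -1},{"offset": [0.92,-0.98,0],"turn": [0,0,-0.08],"fingers": -1},{"offset": [0.92,-0.98,0],"turn": [0,0,-0.08],"fingers": -1},{"offset": [0.92,-0.98,0],"turn": [0,0,-0.08],"fingers": -1},{"offset": [0.92,-0.98,0],"turn": [0,0,-0.08],"fingers": -1},{"offset": [0.92,-0.98,0],"turn": [0,0,-0.08],"fingers": -1},{"offset": [0.92,-0.98,0],"turn": [0,0,-0.08],"fingers": -1}])

```text
clock: 1.4
tool_pos: [348.5, -245.4, 231.0]
ee_rot: [-3.141, 0.0, 0.603]
wrist_force: [-0.4, -0.3, 0.5]
finger_gap: 85.4
```

Call:
step_arm(series=[{"offset": [1,-0.93,0],"turn": [0,0,-0.095],"fingers": -1},{"offset": [1,-0.93,0],"turn": [0,0,-0.095],"fingers": -1},{"offset": [1,-0.93,0],"turn": [0,0,-0.095],"fingers": -1},{"offset": [1,-0.93,0],"turn": [0,0,-0.095],"fingers": -1},{"offset": [1,-0.93,0],"turn": [0,0,-0.095],"fingers": -1},{"offset": [1,-0.93,0],"turn": [0,0,-0.095],"fingers": -1},{"offset": [1,-0.93,0],"turn": [0,0,-0.095],"fingers": -1},{"offset": [1,-0.93,0],"turn": [0,0,-0.095],"fingers": -1}])

```text
clock: 2.07
tool_pos: [393.2, -46.8, 230.9]
ee_rot: [-3.141, 0.0, 0.9]
wrist_force: [-0.3, 0.6, -0.0]
finger_gap: 85.4
```

```bash
python3 go.py  414,130,200,0.9 414,253,150,0.9
```

```text
t 2.07 p [393.2 -46.8 230.9] rpy [-3.141  0.     0.9  ] gap 85.4 F [-0.3  0.6 -0. ] q [-0.33 -0.   -0.29  1.28 -0.    1.91]
414,130,200,0.9 off [1.01, -0.624, 0.206] turn [-0.0002, 0.0002, 0.0001] rows>= 4.3 TOO FAR
414,253,150,0.9 off [0.642, -0.51, 0.333] turn [0.0, 0.0, 0.0] rows>= 3.2
```

Call:
step_arm(series=[{"offset": [1,-0.62,0.1],"turn": [0,0,0],"fingers": -1},{"offset": [1,-0.62,0.2],"turn": [0,0,0],"fingers": -1},{"offset": [1,-0.62,0.2],"turn": [0,0,0],"fingers": -1},{"offset": [1,-0.62,0.2],"turn": [0,0,0],"fingers": -1},{"offset": [1,-0.62,0.2],"turn": [0,0,0],"fingers": -1},{"offset": [1,-0.62,0.2],"turn": [0,0,0],"fingers": -1},{"offset": [1,-0.62,0.2],"turn": [0,0,0],"fingers": -1}])

```text
clock: 2.65
tool_pos: [414.1, 127.2, 200.4]
ee_rot: [-3.14, 0.002, 0.899]
wrist_force: [0.3, -0.9, -0.8]
finger_gap: 85.4
```

Call:
step_arm(series=[{"offset": [0.65,-0.51,0],"turn": [0,0,0],"fingers": -1},{"offset": [0.65,-0.51,0.1],"turn": [0,0,0],"fingers": -1},{"offset": [0.65,-0.51,0.33],"turn": [0,0,0],"fingers": -1},{"offset": [0.65,-0.51,0.33],"turn": [0,0,0],"fingers": -1},{"offset": [0.65,-0.51,0.33],"turn": [0,0,0],"fingers": -1},{"offset": [0.65,-0.51,0.33],"turn": [0,0,0],"fingers": -1},{"offset": [0.65,-0.51,0.33],"turn": [0,0,0],"fingers": -1}])

```text
clock: 3.23
tool_pos: [415.9, 249.3, 151.7]
ee_rot: [-3.141, 0.001, 0.896]
wrist_force: [0.2, -0.7, -0.4]
finger_gap: 85.3
```

```bash
python3 go.py  414,253,37,0.9; python3 - <<'E'
from workcell import bot
import cv2
cv2.imwrite("pics/w1.png",bot.snapshot("wrist")["img"])
E
```

```text
t 3.23 p [415.9 249.3 151.7] rpy [-3.141e+00  1.000e-03  8.960e-01] gap 85.3 F [ 0.2 -0.7 -0.4] q [ 0.37  0.19 -0.28  1.1  -0.    2.61]
414,253,37,0.9 off [0.012, -0.025, 0.765] turn [-0.0001, 0.0004, -0.0011] rows>= 2.8
```

View pics/w1.png

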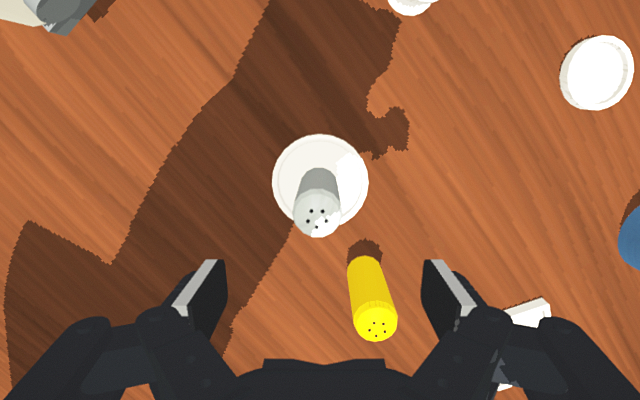

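```bash
python3 - <<'E'
from workcell import bot
from h import *
s=bot.snapshot("wrist"); print(proj(s,[[414,253,89],[414,253,5],[417,256,12],[394,160,85]]).round(0), s["extrinsics"].round(2)); C=cloud(s)
P=C.reshape(-1,3);k=(np.hypot(P[:,0]-414,P[:,1]-253)<35)&(P[:,2]>15)&(P[:,2]<95);print(P[k].mean(0),P[k].min(0),P[k].max(0))
print(C[225,317],C[320,375])
E
```

```text
[[320. 219.]
 [321. 187.]
 [321. 185.]
 [378. 326.]] [[ 7.8000e-01  6.0000e-01  1.8000e-01  4.6065e+02]
 [-6.2000e-01  7.5000e-01  2.2000e-01  3.0697e+02]
 [-0.0000e+00 -2.9000e-01  9.6000e-01  2.9330e+02]
 [ 0.0000e+00  0.0000e+00  0.0000e+00  1.0000e+00]]
[417.2371846  259.81413425  78.88857023] [396.95411329 238.87088862  15.31600803] [430.09822189 272.57619714  94.45620427]
[410.54685906 251.43524676  91.73021834] [396.14984007 167.02717779  87.62387194]
```

The wrist view agrees: the shaker's dome is near (317,215), and my estimate projects to (320,219). I'll descend and grip.

Call:
step_arm(series=[{"offset": [0.012,-0.025,0.2],"turn": [0,0,0],"fingers": -1},{"offset": [0.012,-0.025,0.4],"turn": [0,0,0],"fingers": -1},{"offset": [0.012,-0.025,0.55],"turn": [0,0,0],"fingers": -1},{"offset": [0.012,-0.025,0.68],"turn": [0,0,0],"fingers": -1},{"offset": [0.012,-0.025,0.76],"turn": [0,0,0],"fingers": -1},{"offset": [0.012,-0.025,0.76],"turn": [0,0,0],"fingers": -1},{"offset": [0.012,-0.025,0.76],"turn": [0,0,0],"fingers": -1}])

```text
clock: 3.92
tool_pos: [414.5, 252.7, 38.6]
ee_rot: [3.141, 0.0, 0.895]
wrist_force: [0.2, -0.4, 0.4]
finger_gap: 85.5
```

Call:
step_arm(series=[{"offset": [0,0,0],"turn": [0,0,0],"fingers": 0},{"offset": [0,0,0],"turn": [0,0,0],"fingers": 0.1},{"offset": [0,0,0],"turn": [0,0,0],"fingers": 0.2},{"offset": [0,0,0],"turn": [0,0,0],"fingers": 0.3},{"offset": [0,0,0],"turn": [0,0,0],"fingers": 0.5},{"offset": [0,0,0],"turn": [0,0,0],"fingers": 1},{"offset": [0,0,0],"turn": [0,0,0],"fingers": 1},{"offset": [0,0,0],"turn": [0,0,0],"fingers": 1},{"offset": [0,0,0],"turn": [0,0,0],"fingers": 1},{"offset": [0,0,0],"turn": [0,0,0],"fingers": 1},{"offset": [0,0,0],"turn": [0,0,0],"fingers": 1},{"offset": [0,0,0],"turn": [0,0,0],"fingers": 1}], grip_force=35)

```text
clock: 4.92
tool_pos: [414.8, 253.0, 39.2]
ee_rot: [3.141, -0.001, 0.896]
wrist_force: [-1.1, -0.2, 6.5]
finger_gap: 33.1
```

Call:
step_arm(series=[{"offset": [0,0,-0.05],"turn": [0,0,0],"fingers": 1},{"offset": [0,0,-0.15],"turn": [0,0,0],"fingers": 1},{"offset": [0,0,-0.3],"turn": [0,0,0],"fingers": 1},{"offset": [0,0,-0.45],"turn": [0,0,0],"fingers": 1},{"offset": [0,0,-0.6],"turn": [0,0,0],"fingers": 1},{"offset": [0,0,-0.7],"turn": [0,0,0],"fingers": 1},{"offset": [0,0,-0.73],"turn": [0,0,0],"fingers": 1},{"offset": [0,0,-0.73],"turn": [0,0,0],"fingers": 1}])

```text
clock: 5.58
tool_pos: [415.1, 253.1, 149.8]
ee_rot: [3.14, -0.003, 0.896]
wrist_force: [-0.9, -0.4, -1.3]
finger_gap: 33.2
```

```bash
python3 - <<'E'
from workcell import bot
from h import *
for n in ("top","scene","wrist"):
    s=bot.snapshot(n); np.savez(f"pics/{n}1.npz",**s); cv2.imwrite(f"pics/{n}1.png",s["img"])
E
python3 go.py 540,215,150,0.9 658.5,184,150,0.9
```

```text
t 5.73 p [414.1 252.6 147.6] rpy [-3.141e+00  1.000e-03  8.950e-01] gap 33.2 F [-0.5  0.3 -1.4] q [ 0.37  0.19 -0.29  1.09 -0.    2.62]
540,215,150,0.9 off [0.329, 0.812, -0.016] turn [-0.0001, 0.0002, -0.0014] rows>= 3.2 
658.5,184,150,0.9 off [0.329, 0.747, 0.0] turn [0.0, 0.0, 0.0] rows>= 2.9
```

View pics/scene1.png

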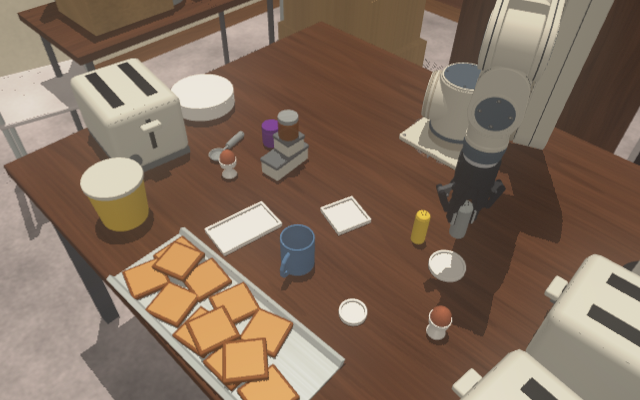

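```bash
cat >> h.py <<'E'
from scipy.optimize import least_squares
def near(C,x,y,r,lo,hi):
    P=C.reshape(-1,3); P=P[~np.isnan(P[:,0])]
    return P[(np.hypot(P[:,0]-x,P[:,1]-y)<r)&(P[:,2]>lo)&(P[:,2]<hi)]
def circ(P,R):
    f=lambda p:np.hypot(P[:,0]-p[0],P[:,1]-p[1])-R
    s=least_squares(f,P[:,:2].mean(0),loss="soft_l1",f_scale=1.5); return s.x.round(1),np.median(np.abs(s.fun)).round(2),len(P)
E
python3 - <<'E'
from h import *
S=np.load("pics/scene1.npz");C=cloud(S)
for lo,hi in((116,128),(122,140)):
  P=near(C,414,252,35,lo,hi);print(circ(P,17),P.mean(0),P.min(0),P.max(0))
print(near(C,414,252,25,90,200)[:,2].min())
T=np.load("pics/top1.npz")
for s in(T,S):
    hsv=cv2.cvtColor(s["img"],cv2.COLOR_BGR2HSV); m=(hsv[...,1]<60)&(hsv[...,2]>150)
    for i,st,c,mm in blobs(m,100):
        P=onplane(s,[c],8)[0]
        if not (300<P[0]<720 and abs(P[1])<300): continue
        cs,_=cv2.findContours(mm.astype(np.uint8),cv2.RETR_EXTERNAL,cv2.CHAIN_APPROX_NONE)
        Q=onplane(s,cs[0].reshape(-1,2),12); r=rect(Q); print(c.round(),np.round(r[0],1),np.round(r[1],1),round(r[2],1))
E
```

```text
(array([413.3, 252.5]), np.float64(0.77), 64) [425.83928301 257.16900617 122.22881496] [409.78236562 237.15438766 116.53584371] [431.98037568 269.87705742 127.71283037]
(array([413.2, 252.7]), np.float64(0.65), 94) [425.69602781 257.71667111 131.1785201 ] [408.81134184 238.70691309 122.11990206] [432.17470254 269.87705742 139.88419176]
114.50156116121627
[375. 153.] [ 664.3 -158.7] [ 93.6 161.1] 80.8
[241. 152.] [657.7 183.9] [57.5 59.3] 1.4
[316. 231.] [461.3 -12.4] [93.3 92.6] 71.9
[211. 247.] [415.4 248. ] [68.2 82.2] 75.7
[429. 251.] [ 418.5 -292.6] [57.1 59.4] 90.0
[345. 214.] [462.2 -11.4] [99.3 94.2] 72.2
[243. 227.] [ 665.3 -157.4] [ 99.8 163.1] 80.8
[446. 265.] [419.2 256.1] [83.4 82.3] 83.2
[353. 311.] [660.2 185. ] [63.2 56.5] 42.2
```

Call:
step_arm(series=[{"offset": [0.08,0.2,0],"turn": [0,0,0],"fingers": 1},{"offset": [0.2,0.48,0],"turn": [0,0,0],"fingers": 1},{"offset": [0.29,0.71,0],"turn": [0,0,0],"fingers": 1},{"offset": [0.33,0.81,-0.02],"turn": [0,0,0],"fingers": 1},{"offset": [0.37,0.92,-0.02],"turn": [0,0,0],"fingers": 1},{"offset": [0.4,1,-0.02],"turn": [0,0,0],"fingers": 1},{"offset": [0.4,1,-0.02],"turn": [0,0,0],"fingers": 1}])

```text
clock: 6.32
tool_pos: [570.3, 204.6, 148.4]
ee_rot: [-3.14, 0.003, 0.894]
wrist_force: [-1.3, -0.5, -0.6]
finger_gap: 33.6
```

```bash
python3 go.py 659,184.5,100,0.9
```

```text
t 6.32 p [570.3 204.6 148.4] rpy [-3.14e+00  3.00e-03  8.94e-01] gap 33.6 F [-1.3 -0.5 -0.6] q [ 0.21  0.39 -0.    1.18 -0.    2.45]
659,184.5,100,0.9 off [0.267, 0.545, 0.321] turn [-0.0004, 0.0008, -0.002] rows>= 2.5
```

Call:
step_arm(series=[{"offset": [0.1,0.2,0],"turn": [0,0,0],"fingers": 1},{"offset": [0.2,0.4,0.05],"turn": [0,0,0],"fingers": 1},{"offset": [0.25,0.52,0.15],"turn": [0,0,0],"fingers": 1},{"offset": [0.27,0.545,0.28],"turn": [0,0,-0.002],"fingers": 1},{"offset": [0.27,0.545,0.38],"turn": [0,0,-0.002],"fingers": 1},{"offset": [0.27,0.545,0.4],"turn": [0,0,-0.002],"fingers": 1},{"offset": [0.27,0.545,0.4],"turn": [0,0,-0.002],"fingers": 1},{"offset": [0.27,0.545,0.4],"turn": [0,0,-0.002],"fingers": 1}])

```text
clock: 6.98
tool_pos: [658.8, 185.2, 88.5]
ee_rot: [-3.14, 0.003, 0.9]
wrist_force: [-0.2, 0.9, -1.1]
finger_gap: 33.1
```

```bash
python3 go.py 659,184.5,39,0.9
```

```text
t 6.98 p [658.8 185.2  88.5] rpy [-3.14e+00  3.00e-03  9.00e-01] gap 33.1 F [-0.2  0.9 -1.1] q [ 0.15  0.55  0.12  1.14 -0.    2.39]
659,184.5,39,0.9 off [-0.002, 0.005, 0.33] turn [-0.0005, 0.0009, 0.0001] rows>= 1.2
```

Call:
step_arm(series=[{"offset": [0,0.005,0.1],"turn": [-0.0005,0.001,0],"fingers": 1},{"offset": [0,0.005,0.2],"turn": [-0.0005,0.001,0],"fingers": 1},{"offset": [0,0.005,0.26],"turn": [-0.0005,0.001,0],"fingers": 1},{"offset": [0,0.005,0.29],"turn": [-0.0005,0.001,0],"fingers": 1},{"offset": [0,0.005,0.31],"turn": [-0.0005,0.001,0],"fingers": 1},{"offset": [0,0.005,0.325],"turn": [-0.0005,0.001,0],"fingers": 1},{"offset": [0,0.005,0.325],"turn": [-0.0005,0.001,0],"fingers": 1},{"offset": [0,0.005,0.325],"turn": [-0.0005,0.001,0],"fingers": 1}])

```text
clock: 7.65
tool_pos: [659.5, 184.8, 40.4]
ee_rot: [3.141, -0.001, 0.901]
wrist_force: [-0.2, -0.5, -1.4]
finger_gap: 33.2
```

Call:
step_arm(series=[{"offset": [0,0,0.005],"turn": [0,0,0],"fingers": 1},{"offset": [0,0,0.01],"turn": [0,0,0],"fingers": 1},{"offset": [0,0,0.013],"turn": [0,0,0],"fingers": 1},{"offset": [0,0,0.013],"turn": [0,0,0],"fingers": 1}])

```text
clock: 7.98
tool_pos: [659.9, 184.9, 39.3]
ee_rot: [3.14, -0.002, 0.901]
wrist_force: [-1.6, 0.4, 4.9]
finger_gap: 33.4
```

Contact: Fz went from -1.4 to +4.9 N at the expected height. Release slowly.

Call:
step_arm(series=[{"offset": [0,0,0],"turn": [0,0,0],"fingers": 0.15},{"offset": [0,0,0],"turn": [0,0,0],"fingers": 0},{"offset": [0,0,0],"turn": [0,0,0],"fingers": -0.2},{"offset": [0,0,0],"turn": [0,0,0],"fingers": -0.5},{"offset": [0,0,0],"turn": [0,0,0],"fingers": -1},{"offset": [0,0,0],"turn": [0,0,0],"fingers": -1},{"offset": [0,0,0],"turn": [0,0,0],"fingers": -1},{"offset": [0,0,-0.1],"turn": [0,0,0],"fingers": -1},{"offset": [0,0,-0.3],"turn": [0,0,0],"fingers": -1},{"offset": [0,0,-0.6],"turn": [0,0,0],"fingers": -1},{"offset": [0,0,-0.9],"turn": [0,0,0],"fingers": -1},{"offset": [0,0,-1],"turn": [0,0,0],"fingers": -1},{"offset": [0,0,-1],"turn": [0,0,0],"fingers": -1}])

```text
clock: 9.07
tool_pos: [661.4, 185.1, 195.9]
ee_rot: [3.134, -0.009, 0.901]
wrist_force: [0.8, -0.3, 0.4]
finger_gap: 85.6
```

```bash
python3 - <<'E'
from workcell import bot
from h import *
s=bot.snapshot("scene"); cv2.imwrite("pics/scene2.png",s["img"]); C=cloud(s)
P=near(C,659,184,30,20,78);print(circ(P,17)); 
for a,b in((20,40),(40,60),(60,78)): print(circ(near(C,659,184,30,a,b),17))
print(near(C,659,184,30,15,120)[:,2].max())
E
python3 go.py 560,40,215,0.9 500,-120,235,0.9 418.5,-258,235,0.9
```

```text
(array([658.6, 184.8]), np.float64(0.54), 267)
(array([658.7, 184.8]), np.float64(0.47), 86)
(array([658.6, 184.7]), np.float64(0.49), 93)
(array([658.5, 184.8]), np.float64(0.61), 88)
97.96841106904503
t 9.12 p [660.7 185.  192.7] rpy [ 3.136 -0.006  0.901] gap 85.3 F [ 0.2 -0.8 -0.8] q [0.15 0.5  0.3  1.36 0.   2.39]
560,40,215,0.9 off [-1.174, 0.075, -0.156] turn [0.0017, -0.002, 0.0002] rows>= 4.3 TOO FAR
500,-120,235,0.9 off [-1.084, 0.35, -0.133] turn [0.0, 0.0, 0.0] rows>= 4.1 TOO FAR
418.5,-258,235,0.9 off [-1.058, 0.146, 0.0] turn [0.0, 0.0, 0.0] rows>= 3.8 TOO FAR
```

View pics/scene2.png

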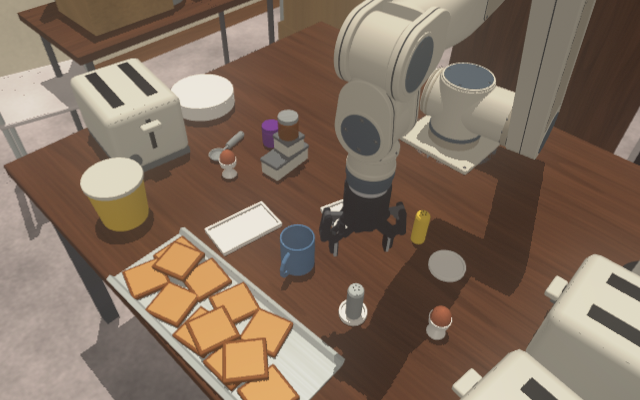

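The shaker at (353,305) stands upright in the small saucer, fitted at (658.6,184.8). Going to the stack.

Call:
step_arm(series=[{"offset": [-1,0.17,-0.28],"turn": [0.002,-0.002,0],"fingers": -1},{"offset": [-1,0.17,-0.28],"turn": [0.002,-0.002,0],"fingers": -1},{"offset": [-1,0.17,-0.28],"turn": [0.002,-0.002,0],"fingers": -1},{"offset": [-1,0.17,-0.28],"turn": [0.002,-0.002,0],"fingers": -1},{"offset": [-1,0.17,-0.28],"turn": [0.002,-0.002,0],"fingers": -1},{"offset": [-1,0.17,-0.28],"turn": [0.002,-0.002,0],"fingers": -1}])

```text
clock: 9.62
tool_pos: [586.5, 50.1, 233.7]
ee_rot: [-3.14, 0.0, 0.898]
wrist_force: [0.4, 0.1, -0.2]
finger_gap: 85.0
```

Call:
step_arm(series=[{"offset": [-1,0.17,0],"turn": [0,0,0],"fingers": -1},{"offset": [-1,0.17,0],"turn": [0,0,0],"fingers": -1},{"offset": [-1,0.17,0],"turn": [0,0,0],"fingers": -1},{"offset": [-1,0.17,0],"turn": [0,0,0],"fingers": -1},{"offset": [-1,0.17,0],"turn": [0,0,0],"fingers": -1},{"offset": [-1,0.17,0],"turn": [0,0,0],"fingers": -1}])

```text
clock: 10.12
tool_pos: [512.7, -83.5, 232.7]
ee_rot: [-3.139, 0.0, 0.896]
wrist_force: [0.6, 0.1, -0.3]
finger_gap: 85.5
```

Call:
step_arm(series=[{"offset": [-1,0.17,0],"turn": [0,0,0],"fingers": -1},{"offset": [-1,0.17,0],"turn": [0,0,0],"fingers": -1},{"offset": [-1,0.17,0],"turn": [0,0,0],"fingers": -1},{"offset": [-1,0.17,0],"turn": [0,0,0],"fingers": -1},{"offset": [-1,0.17,0],"turn": [0,0,0],"fingers": -1},{"offset": [-1,0.17,0],"turn": [0,0,0],"fingers": -1}])

```text
clock: 10.62
tool_pos: [439.4, -216.7, 231.9]
ee_rot: [-3.138, 0.0, 0.895]
wrist_force: [0.5, -0.2, 0.6]
finger_gap: 85.4
```

```bash
python3 go.py 418.5,-258.3,200,0.9
```

```text
t 10.62 p [ 439.4 -216.7  231.9] rpy [-3.138  0.     0.895] gap 85.4 F [ 0.5 -0.2  0.6] q [-0.63  0.16 -0.11  1.31  0.    1.62]
418.5,-258.3,200,0.9 off [-0.303, 0.066, 0.212] turn [-0.0013, 0.0, -0.0017] rows>= 1.4
```

Call:
step_arm(series=[{"offset": [-0.15,0.03,0],"turn": [-0.001,0,-0.002],"fingers": -1},{"offset": [-0.3,0.066,0.05],"turn": [-0.001,0,-0.002],"fingers": -1},{"offset": [-0.3,0.066,0.15],"turn": [-0.001,0,-0.002],"fingers": -1},{"offset": [-0.3,0.066,0.2],"turn": [-0.001,0,-0.002],"fingers": -1},{"offset": [-0.3,0.066,0.2],"turn": [-0.001,0,-0.002],"fingers": -1},{"offset": [-0.3,0.066,0.2],"turn": [-0.001,0,-0.002],"fingers": -1}])

```text
clock: 11.12
tool_pos: [419.5, -256.5, 201.5]
ee_rot: [-3.139, -0.0, 0.903]
wrist_force: [-0.6, -1.0, -0.1]
finger_gap: 85.5
```

```bash
python3 go.py 418.5,-258.3,111,0.9;  python3 - <<'E'
from workcell import bot
from h import *
s=bot.snapshot("wrist"); print(proj(s,[[418.5,-258.3,158]])); cv2.imwrite("pics/w3.png",s["img"])
E
```

```text
t 11.12 p [ 419.5 -256.5  201.5] rpy [-3.139 -0.     0.903] gap 85.5 F [-0.6 -1.  -0.1] q [-0.72  0.17 -0.17  1.23  0.    1.52]
418.5,-258.3,111,0.9 off [-0.014, 0.003, 0.603] turn [-0.0007, -0.0001, 0.001] rows>= 2.2 
[[326.25178839 235.16450285]]
```

View pics/w3.png

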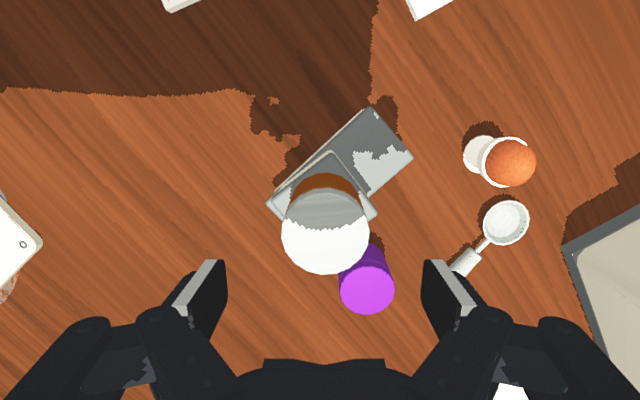

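The jar lid is centered near (325,231), against a predicted (326,235). Descend and grip.

Call:
step_arm(series=[{"offset": [-0.01,0,0.15],"turn": [0,0,0],"fingers": -1},{"offset": [-0.014,0.003,0.3],"turn": [0,0,0],"fingers": -1},{"offset": [-0.014,0.003,0.42],"turn": [0,0,0],"fingers": -1},{"offset": [-0.014,0.003,0.52],"turn": [0,0,0],"fingers": -1},{"offset": [-0.014,0.003,0.6],"turn": [0,0,0],"fingers": -1},{"offset": [-0.014,0.003,0.6],"turn": [0,0,0],"fingers": -1},{"offset": [-0.014,0.003,0.6],"turn": [0,0,0],"fingers": -1}])

```text
clock: 11.75
tool_pos: [419.1, -258.3, 112.5]
ee_rot: [-3.14, -0.0, 0.904]
wrist_force: [0.2, -0.8, 0.2]
finger_gap: 85.3
```

Call:
step_arm(series=[{"offset": [0,0,0],"turn": [0,0,0],"fingers": -0.5},{"offset": [0,0,0],"turn": [0,0,0],"fingers": -0.4},{"offset": [0,0,0],"turn": [0,0,0],"fingers": -0.3},{"offset": [0,0,0],"turn": [0,0,0],"fingers": -0.2},{"offset": [0,0,0],"turn": [0,0,0],"fingers": 0},{"offset": [0,0,0],"turn": [0,0,0],"fingers": 0.5},{"offset": [0,0,0],"turn": [0,0,0],"fingers": 1},{"offset": [0,0,0],"turn": [0,0,0],"fingers": 1},{"offset": [0,0,0],"turn": [0,0,0],"fingers": 1},{"offset": [0,0,0],"turn": [0,0,0],"fingers": 1},{"offset": [0,0,0],"turn": [0,0,0],"fingers": 1}], grip_force=45)

```text
clock: 12.67
tool_pos: [419.3, -258.3, 113.5]
ee_rot: [-3.142, -0.0, 0.904]
wrist_force: [-2.8, 0.8, 6.2]
finger_gap: 53.2
```

```bash
python3 go.py 418.5,-258.3,230,0.9
```

```text
t 12.67 p [ 419.3 -258.3  113.5] rpy [-3.142 -0.     0.904] gap 53.2 F [-2.8  0.8  6.2] q [-0.72  0.23 -0.33  1.01  0.    1.51]
418.5,-258.3,230,0.9 off [-0.003, -0.004, -0.777] turn [-0.0, -0.0002, 0.0013] rows>= 2.8
```

Call:
step_arm(series=[{"offset": [0,0,-0.04],"turn": [0,0,0],"fingers": 1},{"offset": [0,0,-0.1],"turn": [0,0,0],"fingers": 1},{"offset": [0,0,-0.22],"turn": [0,0,0],"fingers": 1},{"offset": [0,0,-0.36],"turn": [0,0,0],"fingers": 1},{"offset": [0,0,-0.5],"turn": [0,0,0],"fingers": 1},{"offset": [0,0,-0.6],"turn": [0,0,0],"fingers": 1},{"offset": [0,0,-0.65],"turn": [0,0,0],"fingers": 1},{"offset": [0,0,-0.65],"turn": [0,0,0],"fingers": 1}])

```text
clock: 13.33
tool_pos: [419.8, -258.8, 212.9]
ee_rot: [3.139, -0.0, 0.904]
wrist_force: [-0.2, 0.3, -3.6]
finger_gap: 53.1
```

```bash
python3 - <<'E'
from workcell import bot
from h import *
st=bot.read_state();p=st["tool_pos"];print(p)
s=bot.snapshot("scene"); cv2.imwrite("pics/scene4.png",s["img"]); C=cloud(s)
P=near(C,p[0],p[1],45,p[2]-8,p[2]+10);print(circ(P,27),P.mean(0)); P=near(C,p[0],p[1],45,110,290);print(P[:,2].min())
E
python3 go.py 450,-120,209,0.9 450,50,209,0.9  418,170,209,.9 418,256.2,150,0.9
```

```text
[ 419.76666668 -258.77138784  212.92677676]
(array([ 418.7, -259.8]), np.float64(1.21), 148) [ 432.3925301  -244.47013441  214.16348271]
194.29411706382143
t 13.38 p [ 419.4 -258.4  211.5] rpy [ 3.14  -0.     0.904] gap 53.5 F [-0.4 -0.3 -3.5] q [-0.72  0.17 -0.15  1.25  0.    1.51]
450,-120,209,0.9 off [0.851, -0.411, 0.017] turn [0.0004, -0.0001, 0.0013] rows>= 3.4 
450,50,209,0.9 off [0.888, -0.704, -0.0] turn [0.0, 0.0, 0.0] rows>= 4.1 
418,170,209,.9 off [0.494, -0.664, -0.0] turn [0.0, 0.0, 0.0] rows>= 3.0 
418,256.2,150,0.9 off [0.45, -0.357, 0.393] turn [0.0, 0.0, 0.0] rows>= 2.5
```

View pics/scene4.png

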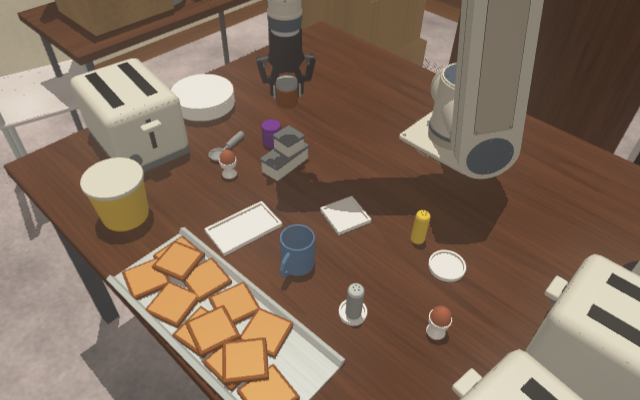

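The jar is held at (287,92), and the tub and box stayed in place. Carry it over.

Call:
step_arm(series=[{"offset": [0.1,-0.05,0],"turn": [0,0,0],"fingers": 1},{"offset": [0.3,-0.15,0],"turn": [0,0,0],"fingers": 1},{"offset": [0.52,-0.26,0],"turn": [0,0,0],"fingers": 1},{"offset": [0.74,-0.38,0],"turn": [0,0,0],"fingers": 1},{"offset": [0.9,-0.48,0],"turn": [0,0,0],"fingers": 1},{"offset": [1,-0.55,0],"turn": [0,0,0],"fingers": 1},{"offset": [1,-0.55,0],"turn": [0,0,0],"fingers": 1}])

```text
clock: 13.97
tool_pos: [446.6, -86.3, 210.4]
ee_rot: [-3.14, -0.001, 0.907]
wrist_force: [-0.9, 0.3, -3.2]
finger_gap: 52.9
```

Call:
step_arm(series=[{"offset": [0.1,-0.07,0],"turn": [0,0,0],"fingers": 1},{"offset": [0.3,-0.21,0],"turn": [0,0,0],"fingers": 1},{"offset": [0.52,-0.37,0],"turn": [0,0,0],"fingers": 1},{"offset": [0.74,-0.53,0],"turn": [0,0,0],"fingers": 1},{"offset": [0.9,-0.64,0],"turn": [0,0,0],"fingers": 1},{"offset": [1,-0.71,0],"turn": [0,0,0],"fingers": 1},{"offset": [1,-0.71,0],"turn": [0,0,0],"fingers": 1}])

```text
clock: 14.55
tool_pos: [454.6, 100.2, 209.6]
ee_rot: [-3.138, -0.0, 0.91]
wrist_force: [-0.7, -0.0, -3.9]
finger_gap: 53.2
```

```bash
python3 go.py 418,170,190,.9 418,256.2,130,0.9
```

```text
t 14.55 p [454.6 100.2 209.6] rpy [-3.138 -0.     0.91 ] gap 53.2 F [-0.7 -0.  -3.9] q [ 0.03  0.12 -0.21  1.24  0.    2.27]
418,170,190,.9 off [0.218, -0.478, 0.132] turn [-0.001, -0.0001, 0.0033] rows>= 1.9 
418,256.2,130,0.9 off [0.45, -0.357, 0.4] turn [0.0, 0.0, 0.0] rows>= 2.5
```

Call:
step_arm(series=[{"offset": [0.1,-0.12,0],"turn": [0,0,0.001],"fingers": 1},{"offset": [0.25,-0.31,0],"turn": [0,0,0.002],"fingers": 1},{"offset": [0.42,-0.52,0.02],"turn": [0,0,0.003],"fingers": 1},{"offset": [0.57,-0.71,0.1],"turn": [0,0,0.003],"fingers": 1},{"offset": [0.65,-0.81,0.25],"turn": [-0.001,0,0.003],"fingers": 1},{"offset": [0.67,-0.835,0.42],"turn": [-0.001,0,0.003],"fingers": 1},{"offset": [0.67,-0.835,0.55],"turn": [-0.001,0,0.003],"fingers": 1},{"offset": [0.67,-0.835,0.6],"turn": [-0.001,0,0.003],"fingers": 1},{"offset": [0.67,-0.835,0.6],"turn": [-0.001,0,0.003],"fingers": 1}])

```text
clock: 15.3
tool_pos: [416.1, 255.6, 117.8]
ee_rot: [-3.139, 0.004, 0.901]
wrist_force: [-0.2, -0.8, -3.8]
finger_gap: 53.1
```

```bash
python3 go.py 418,256.2,40,0.9
```

```text
t 15.3 p [416.1 255.6 117.8] rpy [-3.139  0.004  0.901] gap 53.1 F [-0.2 -0.8 -3.8] q [ 0.38  0.22 -0.33  1.02 -0.    2.62]
418,256.2,40,0.9 off [0.013, 0.009, 0.519] turn [-0.0007, 0.0012, 0.0002] rows>= 1.9
```

Call:
step_arm(series=[{"offset": [0.013,0.009,0.15],"turn": [-0.0007,0.0012,0],"fingers": 1},{"offset": [0.013,0.009,0.3],"turn": [-0.0007,0.0012,0],"fingers": 1},{"offset": [0.013,0.009,0.42],"turn": [-0.0007,0.0012,0],"fingers": 1},{"offset": [0.013,0.009,0.52],"turn": [-0.0007,0.0012,0],"fingers": 1},{"offset": [0.013,0.009,0.57],"turn": [-0.0007,0.0012,0],"fingers": 1},{"offset": [0.013,0.009,0.6],"turn": [-0.0007,0.0012,0],"fingers": 1},{"offset": [0.013,0.009,0.61],"turn": [-0.0007,0.0012,0],"fingers": 1},{"offset": [0.013,0.009,0.61],"turn": [-0.0007,0.0012,0],"fingers": 1}])

```text
clock: 15.97
tool_pos: [418.6, 256.0, 27.0]
ee_rot: [3.141, -0.001, 0.9]
wrist_force: [-0.4, 0.5, -2.8]
finger_gap: 53.1
```

```bash
python3 go.py 418,256.2,22.5,0.9
```

```text
t 15.97 p [418.6 256.   27. ] rpy [ 3.141e+00 -1.000e-03  9.000e-01] gap 53.1 F [-0.4  0.5 -2.8] q [ 0.38  0.31 -0.47  0.79 -0.    2.62]
418,256.2,22.5,0.9 off [-0.002, -0.004, 0.03] turn [0.0002, -0.0002, 0.0001] rows>= 0.1
```

Call:
step_arm(series=[{"offset": [0,0,0.01],"turn": [0,0,0],"fingers": 1},{"offset": [0,0,0.02],"turn": [0,0,0],"fingers": 1},{"offset": [0,0,0.028],"turn": [0,0,0],"fingers": 1},{"offset": [0,0,0.034],"turn": [0,0,0],"fingers": 1},{"offset": [0,0,0.036],"turn": [0,0,0],"fingers": 1}])

```text
clock: 16.38
tool_pos: [418.9, 256.2, 22.5]
ee_rot: [3.14, -0.002, 0.9]
wrist_force: [-4.2, -0.9, 12.3]
finger_gap: 52.8
```

The jar is seated: Fz is +12 N at z=22.5, as expected. Release and rise.

Call:
step_arm(series=[{"offset": [0,0,0],"turn": [0,0,0],"fingers": -0.3},{"offset": [0,0,0],"turn": [0,0,0],"fingers": -0.4},{"offset": [0,0,0],"turn": [0,0,0],"fingers": -0.6},{"offset": [0,0,0],"turn": [0,0,0],"fingers": -1},{"offset": [0,0,0],"turn": [0,0,0],"fingers": -1},{"offset": [0,0,0],"turn": [0,0,0],"fingers": -1},{"offset": [0,0,-0.1],"turn": [0,0,0],"fingers": -1},{"offset": [0,0,-0.3],"turn": [0,0,0],"fingers": -1},{"offset": [0,0,-0.6],"turn": [0,0,0],"fingers": -1},{"offset": [0,0,-0.9],"turn": [0,0,0],"fingers": -1},{"offset": [0,0,-1],"turn": [0,0,0],"fingers": -1},{"offset": [0,0,-1],"turn": [0,0,0],"fingers": -1}])

```text
clock: 17.38
tool_pos: [420.5, 257.0, 177.5]
ee_rot: [3.136, -0.009, 0.9]
wrist_force: [1.2, -0.2, -0.6]
finger_gap: 85.5
```

```bash
python3 - <<'E'
from workcell import bot
from h import *
for n in("scene","top"):
    s=bot.snapshot(n); cv2.imwrite(f"pics/{n}5.png",s["img"]); C=cloud(s); print(n)
    for a,b in((20,32),(32,50)): print("jar",circ(near(C,418,256,45,a,b),27))
    P=near(C,418,256,45,60,72);print(P.mean(0) if len(P) else 0)
    P=near(C,432,-258,80,45,54); r=rect(P);print(" box lid",np.round(r[0],1),np.round(r[1],1),r[2])
    P=near(C,432,-258,80,90,100); r=rect(P);print(" tub lid",np.round(r[0],1),np.round(r[1],1),r[2],P.mean(0))
E
python3 go.py 418,120,200,1.2 418,-20,200,1.57 418,-160,200,1.57 418,-258,200,1.57
```

```text
scene
jar (array([416.6, 253.8]), np.float64(0.67), 90)
jar (array([416.5, 253.9]), np.float64(0.68), 132)
[420.39363348 255.61727614  67.10503888]
 box lid [ 433.5 -258.6] [133.9  67.5] 4.115790843963623
 tub lid [ 418.7 -259.2] [63.7 64.3] 0.08921802788972855 [ 420.20313261 -257.17621291   94.87773281]
top
jar (array([417.5, 257.1]), np.float64(0.33), 27)
jar (array([417.3, 257.3]), np.float64(0.32), 46)
[417.24760537 254.50714866  66.46174002]
 box lid [ 432.3 -257.6] [129.9  62.2] 4.016768932342529
 tub lid [ 416.7 -258.2] [61.4 60.4] 0.7312785983085632 [ 415.99755674 -257.93190357   95.29783966]
t 17.48 p [418.8 256.3 173.1] rpy [ 3.139e+00 -3.000e-03  9.000e-01] gap 85.1 F [-1.5  1.3 -0.7] q [ 0.38  0.18 -0.23  1.15 -0.    2.62]
418,120,200,1.2 off [-0.715, 0.56, -0.18] turn [0.0009, -0.0009, -0.0954] rows>= 3.3 
418,-20,200,1.57 off [-0.87, 0.338, 0.0] turn [0.0, 0.0, -0.1178] rows>= 3.4 
418,-160,200,1.57 off [-0.933, 0.001, 0.0] turn [0.0, 0.0, 0.0] rows>= 3.4 
418,-258,200,1.57 off [-0.653, 0.001, 0.0] turn [0.0, 0.0, 0.0] rows>= 2.4
```

View pics/top5.png

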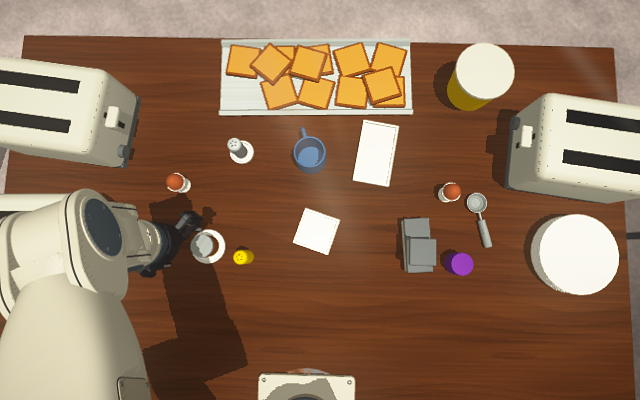

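The jar stands in the big saucer near (417,256), and the tub on the box is clear. Going for the tub with the jaws along x.

Call:
step_arm(series=[{"offset": [-0.715,0.56,-0.18],"turn": [0,0,-0.095],"fingers": -1},{"offset": [-0.715,0.56,-0.18],"turn": [0,0,-0.095],"fingers": -1},{"offset": [-0.715,0.56,-0.18],"turn": [0,0,-0.095],"fingers": -1},{"offset": [-0.715,0.56,-0.18],"turn": [0,0,-0.095],"fingers": -1},{"offset": [-0.715,0.56,-0.18],"turn": [0,0,-0.095],"fingers": -1}])

```text
clock: 17.9
tool_pos: [417.6, 116.8, 199.4]
ee_rot: [3.139, -0.001, 1.196]
wrist_force: [0.5, -0.5, -0.5]
finger_gap: 85.7
```

Call:
step_arm(series=[{"offset": [-0.87,0.34,0],"turn": [0,0,-0.118],"fingers": -1},{"offset": [-0.87,0.34,0],"turn": [0,0,-0.118],"fingers": -1},{"offset": [-0.87,0.34,0],"turn": [0,0,-0.118],"fingers": -1},{"offset": [-0.87,0.34,0],"turn": [0,0,-0.118],"fingers": -1},{"offset": [-0.87,0.34,0],"turn": [0,0,-0.118],"fingers": -1}])

```text
clock: 18.32
tool_pos: [417.0, -28.5, 197.9]
ee_rot: [3.141, 0.001, 1.566]
wrist_force: [-0.0, 1.0, -0.6]
finger_gap: 85.4
```

Call:
step_arm(series=[{"offset": [-1,0,0],"turn": [0,0,0],"fingers": -1},{"offset": [-1,0,0],"turn": [0,0,0],"fingers": -1},{"offset": [-1,0,0],"turn": [0,0,0],"fingers": -1},{"offset": [-1,0,0],"turn": [0,0,0],"fingers": -1},{"offset": [-1,0,0],"turn": [0,0,0],"fingers": -1},{"offset": [-1,0,0],"turn": [0,0,0],"fingers": -1}])

```text
clock: 18.82
tool_pos: [415.8, -179.3, 196.3]
ee_rot: [-3.139, -0.001, 1.563]
wrist_force: [-0.1, 0.6, -0.3]
finger_gap: 85.0
```

```bash
python3 go.py 417.5,-258.5,140,1.58
```

```text
t 18.82 p [ 415.8 -179.3  196.3] rpy [-3.139e+00 -1.000e-03  1.563e+00] gap 85.0 F [-0.1  0.6 -0.3] q [-0.59  0.11 -0.26  1.21 -0.    0.99]
417.5,-258.5,140,1.58 off [-0.528, 0.016, 0.375] turn [-0.0007, -0.0003, -0.0054] rows>= 2.3
```

Call:
step_arm(series=[{"offset": [-0.25,0.01,0],"turn": [0,0,-0.003],"fingers": -1},{"offset": [-0.45,0.016,0.1],"turn": [0,0,-0.005],"fingers": -1},{"offset": [-0.528,0.016,0.25],"turn": [-0.001,0,-0.005],"fingers": -1},{"offset": [-0.528,0.016,0.37],"turn": [-0.001,0,-0.005],"fingers": -1},{"offset": [-0.528,0.016,0.37],"turn": [-0.001,0,-0.005],"fingers": -1},{"offset": [-0.528,0.016,0.37],"turn": [-0.001,0,-0.005],"fingers": -1}])

```text
clock: 19.32
tool_pos: [417.1, -256.7, 139.9]
ee_rot: [-3.14, -0.003, 1.58]
wrist_force: [-0.6, 0.6, -0.3]
finger_gap: 85.6
```

```bash
python3 go.py 417.5,-258.5,65,1.58
```

```text
t 19.32 p [ 417.1 -256.7  139.9] rpy [-3.14e+00 -3.00e-03  1.58e+00] gap 85.6 F [-0.6  0.6 -0.3] q [-0.72  0.21 -0.29  1.08  0.    0.84]
417.5,-258.5,65,1.58 off [-0.014, 0.003, 0.499] turn [-0.0004, -0.0011, -0.0001] rows>= 1.8
```

Call:
step_arm(series=[{"offset": [-0.012,0.003,0.15],"turn": [0,-0.001,0],"fingers": -1},{"offset": [-0.012,0.003,0.3],"turn": [0,-0.001,0],"fingers": -1},{"offset": [-0.012,0.003,0.41],"turn": [0,-0.001,0],"fingers": -1},{"offset": [-0.012,0.003,0.47],"turn": [0,-0.001,0],"fingers": -1},{"offset": [-0.012,0.003,0.5],"turn": [0,-0.001,0],"fingers": -1},{"offset": [-0.012,0.003,0.5],"turn": [0,-0.001,0],"fingers": -1},{"offset": [-0.012,0.003,0.5],"turn": [0,-0.001,0],"fingers": -1}])

```text
clock: 19.9
tool_pos: [418.1, -258.3, 66.0]
ee_rot: [-3.141, 0.001, 1.58]
wrist_force: [-0.7, -0.3, 0.2]
finger_gap: 85.5
```

Call:
step_arm(series=[{"offset": [0,0,0],"turn": [0,0,0],"fingers": -0.7},{"offset": [0,0,0],"turn": [0,0,0],"fingers": -0.6},{"offset": [0,0,0],"turn": [0,0,0],"fingers": -0.5},{"offset": [0,0,0],"turn": [0,0,0],"fingers": -0.4},{"offset": [0,0,0],"turn": [0,0,0],"fingers": -0.2},{"offset": [0,0,0],"turn": [0,0,0],"fingers": 0.5},{"offset": [0,0,0],"turn": [0,0,0],"fingers": 1},{"offset": [0,0,0],"turn": [0,0,0],"fingers": 1},{"offset": [0,0,0],"turn": [0,0,0],"fingers": 1},{"offset": [0,0,0],"turn": [0,0,0],"fingers": 1},{"offset": [0,0,0],"turn": [0,0,0],"fingers": 1}], grip_force=45)

```text
clock: 20.82
tool_pos: [418.1, -258.5, 66.9]
ee_rot: [3.141, 0.002, 1.58]
wrist_force: [-2.4, 1.4, 8.1]
finger_gap: 61.3
```

Call:
step_arm(series=[{"offset": [0,0,-0.04],"turn": [0,0,0],"fingers": 1},{"offset": [0,0,-0.1],"turn": [0,0,0],"fingers": 1},{"offset": [0,0,-0.22],"turn": [0,0,0],"fingers": 1},{"offset": [0,0,-0.36],"turn": [0,0,0],"fingers": 1},{"offset": [0,0,-0.5],"turn": [0,0,0],"fingers": 1},{"offset": [0,0,-0.6],"turn": [0,0,0],"fingers": 1},{"offset": [0,0,-0.65],"turn": [0,0,0],"fingers": 1},{"offset": [0,0,-0.65],"turn": [0,0,0],"fingers": 1}])

```text
clock: 21.48
tool_pos: [418.7, -258.9, 166.3]
ee_rot: [3.139, 0.004, 1.58]
wrist_force: [0.4, 0.2, -1.3]
finger_gap: 61.0
```

```bash
python3 - <<'E'
from workcell import bot
from h import *
st=bot.read_state();p=st["tool_pos"];print(p)
s=bot.snapshot("scene"); cv2.imwrite("pics/scene6.png",s["img"]); C=cloud(s)
P=near(C,p[0],p[1],48,p[2]-12,p[2]+20);r=rect(P);print(r); P=near(C,p[0],p[1],45,100,290);print(P[:,2].min())
s=bot.snapshot("top");C=cloud(s);P=near(C,432,-258,80,45,54); r=rect(P);print(" box lid",np.round(r[0],1),np.round(r[1],1),r[2])
E
python3 go.py 435,-140,165,1.42 461.5,-12,165,1.258
```

```text
[ 418.74719603 -258.89139548  166.29974702]
((424.262451171875, -248.15716552734375), (54.2193489074707, 82.07929992675781), 62.37968063354492)
148.09210427629398
 box lid [ 432.4 -257.9] [130.   61.6] 4.334514617919922
t 21.58 p [ 418.  -258.2  164. ] rpy [3.142e+00 1.000e-03 1.580e+00] gap 61.1 F [ 0.5  0.8 -2.6] q [-0.72  0.19 -0.25  1.13 -0.    0.84]
435,-140,165,1.42 off [0.787, 0.121, -0.007] turn [0.0, 0.0004, 0.0509] rows>= 2.9 
461.5,-12,165,1.258 off [0.87, 0.046, 0.0] turn [-0.0, -0.0, 0.0516] rows>= 3.1
```

View pics/scene6.png

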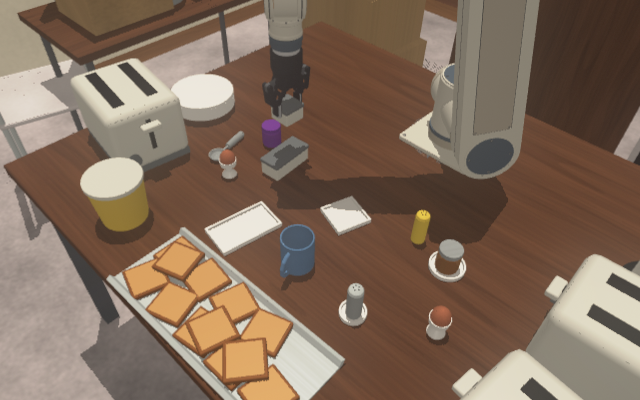

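The tub is held level at (287,112) and the box stayed in place. Carry it to the square tray.

Call:
step_arm(series=[{"offset": [0.1,0.015,0],"turn": [0,0,0.006],"fingers": 1},{"offset": [0.3,0.045,0],"turn": [0,0,0.018],"fingers": 1},{"offset": [0.52,0.08,0],"turn": [0,0,0.03],"fingers": 1},{"offset": [0.74,0.11,0],"turn": [0,0,0.043],"fingers": 1},{"offset": [0.9,0.135,0],"turn": [0,0,0.053],"fingers": 1},{"offset": [0.97,0.145,0],"turn": [0,0,0.058],"fingers": 1},{"offset": [0.97,0.145,0],"turn": [0,0,0.058],"fingers": 1}])

```text
clock: 22.17
tool_pos: [437.8, -110.2, 162.8]
ee_rot: [-3.14, 0.0, 1.4]
wrist_force: [-0.1, -0.7, -1.7]
finger_gap: 61.3
```

```bash
python3 go.py 461.5,-12,110,1.258
```

```text
t 22.17 p [ 437.8 -110.2  162.8] rpy [-3.14  0.    1.4 ] gap 61.3 F [-0.1 -0.7 -1.7] q [-0.43  0.13 -0.33  1.12 -0.    1.31]
461.5,-12,110,1.258 off [0.672, 0.045, 0.352] turn [-0.0006, 0.0001, 0.045] rows>= 2.7
```

Call:
step_arm(series=[{"offset": [0.1,0.007,0],"turn": [0,0,0.007],"fingers": 1},{"offset": [0.28,0.02,0],"turn": [0,0,0.019],"fingers": 1},{"offset": [0.46,0.03,0.03],"turn": [0,0,0.031],"fingers": 1},{"offset": [0.6,0.04,0.1],"turn": [0,0,0.04],"fingers": 1},{"offset": [0.67,0.045,0.2],"turn": [-0.0005,0,0.045],"fingers": 1},{"offset": [0.67,0.045,0.35],"turn": [-0.0005,0,0.045],"fingers": 1},{"offset": [0.67,0.045,0.5],"turn": [-0.0005,0,0.045],"fingers": 1},{"offset": [0.67,0.045,0.6],"turn": [-0.0005,0,0.045],"fingers": 1},{"offset": [0.67,0.045,0.63],"turn": [-0.0005,0,0.045],"fingers": 1},{"offset": [0.67,0.045,0.63],"turn": [-0.0005,0,0.045],"fingers": 1}])

```text
clock: 23.0
tool_pos: [460.4, -12.6, 66.8]
ee_rot: [-3.138, 0.001, 1.258]
wrist_force: [-0.6, -0.8, -1.9]
finger_gap: 61.3
```

```bash
python3 go.py 461.5,-12,24,1.258
```

```text
t 23.0 p [460.4 -12.6  66.8] rpy [-3.138e+00  1.000e-03  1.258e+00] gap 61.3 F [-0.6 -0.8 -1.9] q [-0.21  0.23 -0.47  0.87 -0.    1.67]
461.5,-12,24,1.258 off [0.006, 0.007, 0.285] turn [-0.0011, 0.0003, -0.0] rows>= 1.0
```

Call:
step_arm(series=[{"offset": [0.006,0.007,0.08],"turn": [-0.001,0,0],"fingers": 1},{"offset": [0.006,0.007,0.16],"turn": [-0.001,0,0],"fingers": 1},{"offset": [0.006,0.007,0.22],"turn": [-0.001,0,0],"fingers": 1},{"offset": [0.006,0.007,0.255],"turn": [-0.001,0,0],"fingers": 1},{"offset": [0.006,0.007,0.275],"turn": [-0.001,0,0],"fingers": 1},{"offset": [0.006,0.007,0.28],"turn": [-0.001,0,0],"fingers": 1},{"offset": [0.006,0.007,0.28],"turn": [-0.001,0,0],"fingers": 1}])

```text
clock: 23.58
tool_pos: [461.8, -12.2, 25.0]
ee_rot: [-3.142, 0.001, 1.258]
wrist_force: [0.0, -0.9, -0.9]
finger_gap: 61.1
```

Call:
step_arm(series=[{"offset": [0,0,0.008],"turn": [0,0,0],"fingers": 1},{"offset": [0,0,0.014],"turn": [0,0,0],"fingers": 1},{"offset": [0,0,0.018],"turn": [0,0,0],"fingers": 1},{"offset": [0,0,0.02],"turn": [0,0,0],"fingers": 1}])

```text
clock: 23.92
tool_pos: [461.8, -12.1, 22.1]
ee_rot: [3.141, 0.001, 1.258]
wrist_force: [0.4, 0.4, -1.4]
finger_gap: 61.4
```

Call:
step_arm(series=[{"offset": [0,0,0.004],"turn": [0,0,0],"fingers": 1},{"offset": [0,0,0.008],"turn": [0,0,0],"fingers": 1},{"offset": [0,0,0.008],"turn": [0,0,0],"fingers": 1}])

```text
clock: 24.17
tool_pos: [461.9, -12.1, 21.9]
ee_rot: [3.141, 0.001, 1.258]
wrist_force: [-4.7, 0.5, 13.1]
finger_gap: 61.2
```

The tub has made contact at z=21.9 as expected. Release.

Call:
step_arm(series=[{"offset": [0,0,0],"turn": [0,0,0],"fingers": -0.5},{"offset": [0,0,0],"turn": [0,0,0],"fingers": -0.6},{"offset": [0,0,0],"turn": [0,0,0],"fingers": -0.8},{"offset": [0,0,0],"turn": [0,0,0],"fingers": -1},{"offset": [0,0,0],"turn": [0,0,0],"fingers": -1},{"offset": [0,0,0],"turn": [0,0,0],"fingers": -1},{"offset": [0,0,-0.1],"turn": [0,0,0],"fingers": -1},{"offset": [0,0,-0.3],"turn": [0,0,0],"fingers": -1},{"offset": [0,0,-0.6],"turn": [0,0,0],"fingers": -1},{"offset": [0,0,-0.8],"turn": [0,0,0],"fingers": -1},{"offset": [0,0,-0.9],"turn": [0,0,0],"fingers": -1},{"offset": [0,0,-0.9],"turn": [0,0,0],"fingers": -1}])

```text
clock: 25.17
tool_pos: [463.5, -12.3, 160.5]
ee_rot: [3.134, 0.0, 1.258]
wrist_force: [-0.3, -0.1, -0.5]
finger_gap: 85.5
```

```bash
python3 go.py 450,-110,150,2.1 435,-258,150,3.215
```

```text
t 25.17 p [463.5 -12.3 160.5] rpy [3.134 0.    1.258] gap 85.5 F [-0.3 -0.1 -0.5] q [-0.21  0.14 -0.31  1.11 -0.    1.68]
450,-110,150,2.1 off [-0.647, 0.114, 0.071] turn [0.0021, 0.001, -0.268] rows>= 6.7 
435,-258,150,3.215 off [-0.801, -0.584, -0.0] turn [0.0, 0.0, -0.3549] rows>= 8.9
```

Call:
step_arm(series=[{"offset": [-0.647,0.114,0],"turn": [0.002,0.001,-0.268],"fingers": -1},{"offset": [-0.647,0.114,0],"turn": [0.002,0.001,-0.268],"fingers": -1},{"offset": [-0.647,0.114,0],"turn": [0.002,0.001,-0.268],"fingers": -1},{"offset": [-0.647,0.114,0],"turn": [0.002,0.001,-0.268],"fingers": -1},{"offset": [-0.647,0.114,0],"turn": [0.002,0.001,-0.268],"fingers": -1},{"offset": [-0.647,0.114,0],"turn": [0.002,0.001,-0.268],"fingers": -1},{"offset": [-0.647,0.114,0],"turn": [0.002,0.001,-0.268],"fingers": -1},{"offset": [-0.647,0.114,0],"turn": [0.002,0.001,-0.268],"fingers": -1}])

```text
clock: 25.83
tool_pos: [449.5, -109.9, 159.5]
ee_rot: [-3.141, -0.001, 2.105]
wrist_force: [-0.2, -0.1, 0.0]
finger_gap: 85.1
```

Call:
step_arm(series=[{"offset": [-0.8,-0.58,0.06],"turn": [0,0,-0.355],"fingers": -1},{"offset": [-0.8,-0.58,0.06],"turn": [0,0,-0.355],"fingers": -1},{"offset": [-0.8,-0.58,0.06],"turn": [0,0,-0.355],"fingers": -1},{"offset": [-0.8,-0.58,0.06],"turn": [0,0,-0.355],"fingers": -1},{"offset": [-0.8,-0.58,0.06],"turn": [0,0,-0.355],"fingers": -1},{"offset": [-0.8,-0.58,0.06],"turn": [0,0,-0.355],"fingers": -1},{"offset": [-0.8,-0.58,0.06],"turn": [0,0,-0.355],"fingers": -1},{"offset": [-0.8,-0.58,0.06],"turn": [0,0,-0.355],"fingers": -1},{"offset": [-0.8,-0.58,0.06],"turn": [0,0,-0.355],"fingers": -1},{"offset": [-0.8,-0.58,0.06],"turn": [0,0,-0.355],"fingers": -1},{"offset": [-0.8,-0.58,0.06],"turn": [0,0,-0.355],"fingers": -1}])

```text
clock: 26.75
tool_pos: [435.6, -257.2, 149.5]
ee_rot: [3.14, -0.002, -3.064]
wrist_force: [0.4, -0.5, 0.5]
finger_gap: 85.6
```

```bash
python3 - <<'E'
from workcell import bot
from h import *
for n in("scene","top"):
    s=bot.snapshot(n); cv2.imwrite(f"pics/{n}7.png",s["img"]); C=cloud(s); print(n)
    P=near(C,461.5,-12,60,44,56); r=rect(P);print(" tub lid",np.round(r[0],1),np.round(r[1],1),r[2],P.mean(0))
    P=near(C,432,-258,80,45,54); r=rect(P);print(" box lid",np.round(r[0],1),np.round(r[1],1),r[2])
s=bot.snapshot("wrist");cv2.imwrite("pics/w7.png",s["img"])
print(proj(s,[[432.7,-258,50]]))
E
python3 go.py 432.7,-258,14.5,3.215
```

```text
scene
 tub lid [462.9 -14.2] [64.7 63.4] 71.0816650390625 [464.68022899 -11.93143406  49.82141054]
 box lid [ 435.1 -279.7] [133.  106.7] 4.657760143280029
top
 tub lid [461.  -12.5] [62.1 61.8] 71.61934661865234 [460.62325602 -12.83430029  50.33165855]
 box lid [ 432.4 -256.9] [129.1  63. ] 2.7659130096435547
[[321.56941934 201.47791179]]
t 26.9 p [ 435.7 -257.3  149.9] rpy [ 3.140e+00 -2.000e-03 -3.066e+00] gap 85.7 F [-0.4  0.3 -0.6] q [-0.7   0.22 -0.24  1.11 -0.   -0.77]
432.7,-258,14.5,3.215 off [0.019, -0.004, 0.903] turn [0.0004, -0.0005, 0.0007] rows>= 3.2
```

View pics/scene7.png

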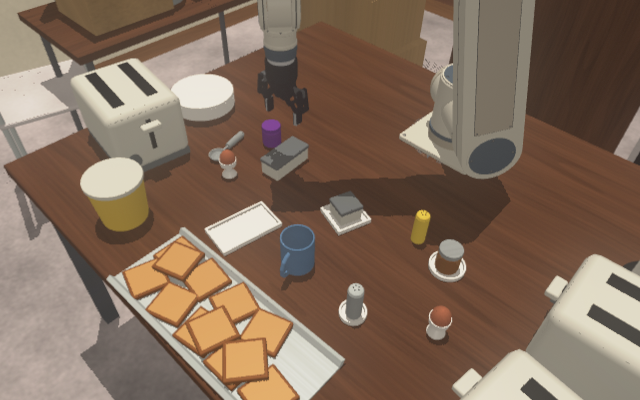

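View pics/w7.png

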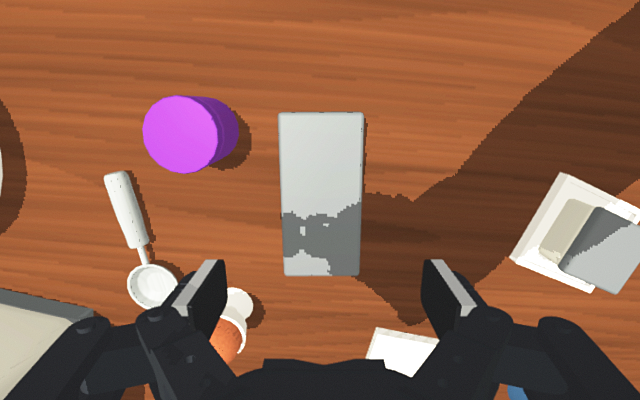

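The tub sits in the square tray at (346,212), and the box is aligned under the jaws around (322,195). Descend and grip the box.

Call:
step_arm(series=[{"offset": [0.015,-0.004,0.15],"turn": [0,0,0],"fingers": -1},{"offset": [0.015,-0.004,0.35],"turn": [0,0,0],"fingers": -1},{"offset": [0.015,-0.004,0.52],"turn": [0,0,0],"fingers": -1},{"offset": [0.015,-0.004,0.67],"turn": [0,0,0],"fingers": -1},{"offset": [0.015,-0.004,0.78],"turn": [0,0,0],"fingers": -1},{"offset": [0.015,-0.004,0.86],"turn": [0,0,0],"fingers": -1},{"offset": [0.015,-0.004,0.9],"turn": [0,0,0],"fingers": -1},{"offset": [0.015,-0.004,0.9],"turn": [0,0,0],"fingers": -1},{"offset": [0.015,-0.004,0.9],"turn": [0,0,0],"fingers": -1}])

```text
clock: 27.65
tool_pos: [433.3, -258.0, 15.1]
ee_rot: [3.14, -0.002, -3.067]
wrist_force: [-0.5, 0.4, -0.1]
finger_gap: 85.3
```

Call:
step_arm(series=[{"offset": [0,0,0],"turn": [0,0,0],"fingers": -0.7},{"offset": [0,0,0],"turn": [0,0,0],"fingers": -0.6},{"offset": [0,0,0],"turn": [0,0,0],"fingers": -0.5},{"offset": [0,0,0],"turn": [0,0,0],"fingers": -0.4},{"offset": [0,0,0],"turn": [0,0,0],"fingers": -0.2},{"offset": [0,0,0],"turn": [0,0,0],"fingers": 0.5},{"offset": [0,0,0],"turn": [0,0,0],"fingers": 1},{"offset": [0,0,0],"turn": [0,0,0],"fingers": 1},{"offset": [0,0,0],"turn": [0,0,0],"fingers": 1},{"offset": [0,0,0],"turn": [0,0,0],"fingers": 1},{"offset": [0,0,0],"turn": [0,0,0],"fingers": 1}], grip_force=60)

```text
clock: 28.57
tool_pos: [433.9, -258.8, 16.3]
ee_rot: [-3.141, -0.0, -3.067]
wrist_force: [-1.4, -1.8, 8.1]
finger_gap: 61.2
```

Call:
step_arm(series=[{"offset": [0,0,-0.04],"turn": [0,0,0],"fingers": 1},{"offset": [0,0,-0.1],"turn": [0,0,0],"fingers": 1},{"offset": [0,0,-0.22],"turn": [0,0,0],"fingers": 1},{"offset": [0,0,-0.36],"turn": [0,0,0],"fingers": 1},{"offset": [0,0,-0.5],"turn": [0,0,0],"fingers": 1},{"offset": [0,0,-0.65],"turn": [0,0,0],"fingers": 1},{"offset": [0,0,-0.77],"turn": [0,0,0],"fingers": 1},{"offset": [0,0,-0.8],"turn": [0,0,0],"fingers": 1},{"offset": [0,0,-0.8],"turn": [0,0,0],"fingers": 1}])

```text
clock: 29.32
tool_pos: [434.4, -259.0, 137.7]
ee_rot: [-3.139, 0.002, -3.067]
wrist_force: [0.2, 0.7, -4.5]
finger_gap: 61.0
```

```bash
python3 - <<'E'
from workcell import bot
from h import *
s=bot.snapshot("scene"); cv2.imwrite("pics/scene8.png",s["img"]); print(bot.read_state()["tool_pos"]); C=cloud(s)
for z0 in range(100,180,6):
    P=near(C,432,-258,90,z0,z0+6); print(z0,len(P),P.min(0).round() if len(P) else "",P.max(0).round() if len(P) else "")
E
python3 go.py 550,-210,136,3.1 665,-158.3,136,2.981
```

```text
[ 433.87375936 -258.56443277  136.41425613]
100 0  
106 0  
112 0  
118 24 [ 369. -281.  120.] [ 498. -227.  124.]
124 78 [ 374. -279.  124.] [ 500. -223.  130.]
130 91 [ 371. -279.  130.] [ 499. -222.  136.]
136 82 [ 371. -278.  136.] [ 500. -222.  142.]
142 81 [ 374. -283.  142.] [ 500. -220.  148.]
148 95 [ 372. -282.  148.] [ 500. -215.  154.]
154 87 [ 368. -282.  154.] [ 500. -213.  160.]
160 73 [ 368. -297.  160.] [ 501. -215.  166.]
166 444 [ 368. -303.  166.] [ 502. -214.  172.]
172 132 [ 375. -302.  172.] [ 502. -214.  178.]
178 26 [ 425. -296.  178.] [ 449. -214.  183.]
t 29.37 p [ 433.9 -258.6  136.4] rpy [-3.14   0.    -3.067] gap 61.3 F [-0.1  0.1 -3.5] q [-0.7   0.23 -0.27  1.07 -0.   -0.78]
550,-210,136,3.1 off [-0.796, 0.266, 0.003] turn [-0.0004, 0.0001, 0.0368] rows>= 3.0 
665,-158.3,136,2.981 off [-0.752, 0.376, 0.0] turn [-0.0, -0.0, 0.0379] rows>= 3.0
```

View pics/scene8.png

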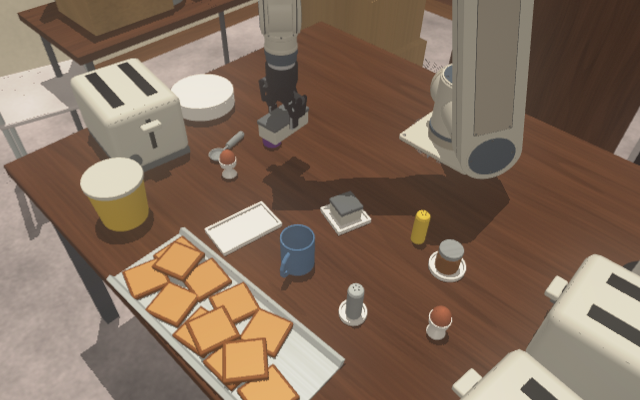

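The box is held level at (283,125). Carry it to the long tray.

Call:
step_arm(series=[{"offset": [-0.08,0.03,0],"turn": [0,0,0.004],"fingers": 1},{"offset": [-0.25,0.09,0],"turn": [0,0,0.012],"fingers": 1},{"offset": [-0.45,0.15,0],"turn": [0,0,0.021],"fingers": 1},{"offset": [-0.65,0.22,0],"turn": [0,0,0.03],"fingers": 1},{"offset": [-0.82,0.28,0],"turn": [0,0,0.038],"fingers": 1},{"offset": [-0.92,0.31,0],"turn": [0,0,0.042],"fingers": 1},{"offset": [-0.92,0.31,0],"turn": [0,0,0.042],"fingers": 1}])

```text
clock: 29.95
tool_pos: [569.9, -200.3, 133.9]
ee_rot: [3.141, -0.002, 3.085]
wrist_force: [-0.9, 0.1, -3.0]
finger_gap: 61.3
```

```bash
python3 go.py 665.5,-158,100,2.981
```

```text
t 29.95 p [ 569.9 -200.3  133.9] rpy [ 3.141e+00 -2.000e-03  3.085e+00] gap 61.3 F [-0.9  0.1 -3. ] q [-0.48  0.39 -0.03  1.15 -0.   -0.42]
665.5,-158,100,2.981 off [-0.621, 0.317, 0.225] turn [0.0001, -0.0005, 0.0332] rows>= 2.6
```

Call:
step_arm(series=[{"offset": [-0.08,0.04,0],"turn": [0,0,0.005],"fingers": 1},{"offset": [-0.22,0.11,0],"turn": [0,0,0.012],"fingers": 1},{"offset": [-0.38,0.2,0],"turn": [0,0,0.02],"fingers": 1},{"offset": [-0.52,0.27,0.03],"turn": [0,0,0.028],"fingers": 1},{"offset": [-0.6,0.31,0.1],"turn": [0,0,0.033],"fingers": 1},{"offset": [-0.62,0.317,0.22],"turn": [0,-0.0005,0.033],"fingers": 1},{"offset": [-0.62,0.317,0.35],"turn": [0,-0.0005,0.033],"fingers": 1},{"offset": [-0.62,0.317,0.43],"turn": [0,-0.0005,0.033],"fingers": 1},{"offset": [-0.62,0.317,0.47],"turn": [0,-0.0005,0.033],"fingers": 1},{"offset": [-0.62,0.317,0.47],"turn": [0,-0.0005,0.033],"fingers": 1}])

```text
clock: 30.78
tool_pos: [663.7, -157.8, 60.5]
ee_rot: [3.14, -0.005, 2.982]
wrist_force: [-0.8, -0.0, -4.3]
finger_gap: 61.1
```

```bash
python3 - <<'E'
from workcell import bot
from h import *
s=bot.snapshot("wrist"); cv2.imwrite("pics/w9.png",s["img"])
s=bot.snapshot("scene"); cv2.imwrite("pics/s9.png",cv2.resize(s["img"][120:320,140:400],None,fx=3,fy=3))
E
python3 go.py 665.5,-158,24,2.981
```

```text
t 30.88 p [ 665.1 -158.2   63.2] rpy [ 3.141e+00 -1.000e-03  2.981e+00] gap 61.5 F [-0.5 -0.2 -3.6] q [-0.36  0.57  0.08  1.08  0.   -0.2 ]
665.5,-158,24,2.981 off [-0.003, 0.002, 0.261] turn [0.0002, -0.0002, 0.0002] rows>= 0.9
```

View pics/s9.png

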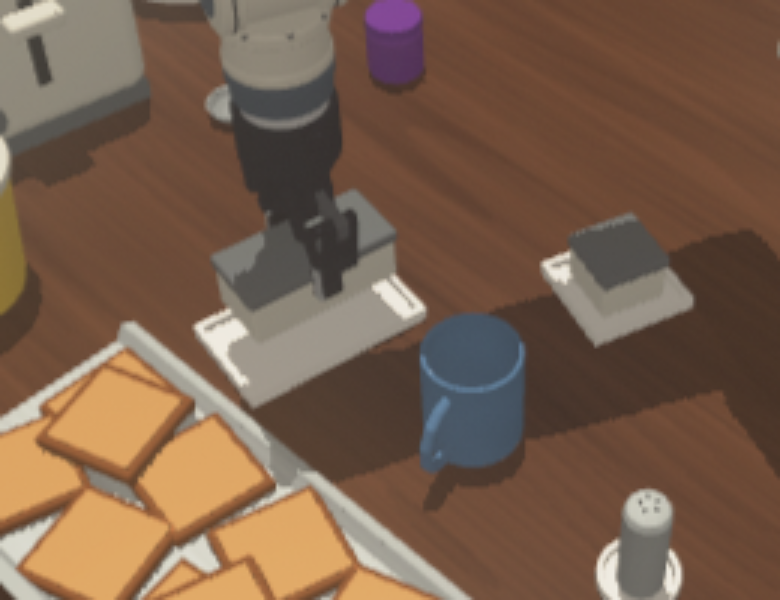

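The box is aligned above the long tray. Lower it.

Call:
step_arm(series=[{"offset": [-0.003,0.002,0.07],"turn": [0,0,0],"fingers": 1},{"offset": [-0.003,0.002,0.14],"turn": [0,0,0],"fingers": 1},{"offset": [-0.003,0.002,0.2],"turn": [0,0,0],"fingers": 1},{"offset": [-0.003,0.002,0.235],"turn": [0,0,0],"fingers": 1},{"offset": [-0.003,0.002,0.255],"turn": [0,0,0],"fingers": 1},{"offset": [-0.003,0.002,0.26],"turn": [0,0,0],"fingers": 1},{"offset": [-0.003,0.002,0.26],"turn": [0,0,0],"fingers": 1}])

```text
clock: 31.47
tool_pos: [665.5, -157.9, 24.0]
ee_rot: [3.141, -0.001, 2.982]
wrist_force: [0.2, -0.3, -3.4]
finger_gap: 61.5
```

Call:
step_arm(series=[{"offset": [0,0,0.006],"turn": [0,0,0],"fingers": 1},{"offset": [0,0,0.012],"turn": [0,0,0],"fingers": 1},{"offset": [0,0,0.016],"turn": [0,0,0],"fingers": 1},{"offset": [0,0,0.016],"turn": [0,0,0],"fingers": 1}])

```text
clock: 31.8
tool_pos: [665.5, -157.9, 21.7]
ee_rot: [3.141, -0.001, 2.982]
wrist_force: [-0.4, 0.2, -4.0]
finger_gap: 60.9
```

Call:
step_arm(series=[{"offset": [0,0,0.004],"turn": [0,0,0],"fingers": 1},{"offset": [0,0,0.008],"turn": [0,0,0],"fingers": 1},{"offset": [0,0,0.008],"turn": [0,0,0],"fingers": 1}])

```text
clock: 32.05
tool_pos: [665.6, -158.0, 21.4]
ee_rot: [3.141, -0.0, 2.982]
wrist_force: [-2.8, 1.2, 4.3]
finger_gap: 60.8
```

Contact, with Fz going from -4 to +4.3 N at the expected height. Release and withdraw.

Call:
step_arm(series=[{"offset": [0,0,0],"turn": [0,0,0],"fingers": -0.5},{"offset": [0,0,0],"turn": [0,0,0],"fingers": -0.6},{"offset": [0,0,0],"turn": [0,0,0],"fingers": -0.8},{"offset": [0,0,0],"turn": [0,0,0],"fingers": -1},{"offset": [0,0,0],"turn": [0,0,0],"fingers": -1},{"offset": [0,0,0],"turn": [0,0,0],"fingers": -1},{"offset": [0,0,-0.1],"turn": [0,0,0],"fingers": -1},{"offset": [0,0,-0.3],"turn": [0,0,0],"fingers": -1},{"offset": [0,0,-0.6],"turn": [0,0,0],"fingers": -1},{"offset": [0,0,-0.9],"turn": [0,0,0],"fingers": -1},{"offset": [0,0,-1],"turn": [0,0,0],"fingers": -1},{"offset": [0,0,-1],"turn": [0,0,0],"fingers": -1}])

```text
clock: 33.05
tool_pos: [667.6, -158.7, 178.0]
ee_rot: [-3.14, 0.009, 2.982]
wrist_force: [0.1, -0.6, -0.1]
finger_gap: 85.3
```

Call:
step_arm(series=[{"offset": [0.5,0,-0.1],"turn": [0,0,0],"fingers": -1},{"offset": [1,0.3,-0.1],"turn": [0,0,0],"fingers": -1},{"offset": [1,0.3,-0.1],"turn": [0,0,0],"fingers": -1},{"offset": [1,0.3,-0.1],"turn": [0,0,0],"fingers": -1},{"offset": [1,0.3,-0.1],"turn": [0,0,0],"fingers": -1},{"offset": [1,0.3,-0.1],"turn": [0,0,0],"fingers": -1},{"offset": [1,0.3,-0.1],"turn": [0,0,0],"fingers": -1}])

```text
clock: 33.63
tool_pos: [526.9, -90.4, 191.6]
ee_rot: [-3.14, 0.01, 2.982]
wrist_force: [0.5, 0.1, -0.3]
finger_gap: 85.4
```

```bash
python3 - <<'E'
from workcell import bot
from h import *
for n in("scene","top"):
    s=bot.snapshot(n); cv2.imwrite(f"pics/{n}10.png",s["img"]); C=cloud(s); print(n)
    def lid(nm,x,y,r,lo,hi):
        P=near(C,x,y,r,lo,hi)
        if len(P)<20: print(nm,len(P)); return
        q=rect(P); A=np.c_[P[:,:2]-P[:,:2].mean(0),np.ones(len(P))]; k=np.linalg.lstsq(A,P[:,2],rcond=None)[0]
        print(nm,np.round(q[0],1),np.round(q[1],1),round(q[2],1),"z",np.median(P[:,2]).round(1),"slope",k[:2].round(3),len(P))
    lid("box",664.5,-158,85,50,60); lid("tub",461.5,-12,50,46,56); lid("jar",418,256,30,63,71)
    print("jar",circ(near(C,418,256,45,20,50),27),"shaker",circ(near(C,659,185,30,20,75),17),"mug",near(C,655,13,55,80,95).mean(0).round(1))
print(bot.read_state())
E
```

```text
scene
box [ 665.3 -157.1] [ 65.9 130.3] 79.9 z 54.4 slope [ 0.006 -0.001] 1088
tub [462.3 -13.1] [65.3 63.7] 70.5 z 50.2 slope [-0.006 -0.005] 476
jar [417.9 254.4] [52.5 53.1] 26.3 z 67.4 slope [ 0.002 -0.002] 374
jar (array([416.9, 253.8]), np.float64(0.71), 222) shaker (array([658.6, 184.7]), np.float64(0.57), 250) mug [646.7   8.1  85.3]
top
box 0
tub 0
jar [416.7 254.9] [51.6 50.2] 1.5 z 66.6 slope [0.004 0.002] 386
jar (array([417.2, 257.3]), np.float64(0.37), 74) shaker (array([659.8, 187.9]), np.float64(0.33), 93) mug [648.5  18.2  86.4]
{'clock': 33.7333, 'q': array([-3.27347742e-01,  2.42096926e-01, -1.04260353e-01,  1.21522338e+00,
       -8.27560969e-05, -1.67134009e-01]), 'qd': array([-0.00167061,  0.00806145,  0.0013259 ,  0.00081964,  0.00099547,
        0.00014516]), 'effort': array([ 3.12646581e-01, -5.46057200e+01,  3.35637867e+01, -3.39943834e-02,
        5.88532712e-03, -7.12545752e-04]), 'tool_pos': array([527.31687158, -90.79540417, 191.09827627]), 'ee_rot': array([-3.13997792,  0.00907349,  2.98138586]), 'wrist_force': array([ 0.37688004, -0.36597144,  0.23344078]), 'wrist_torque': array([-0.00681474, -0.0355555 , -0.01400723]), 'finger_gap': 85.56857544863574}
```

View pics/scene10.png

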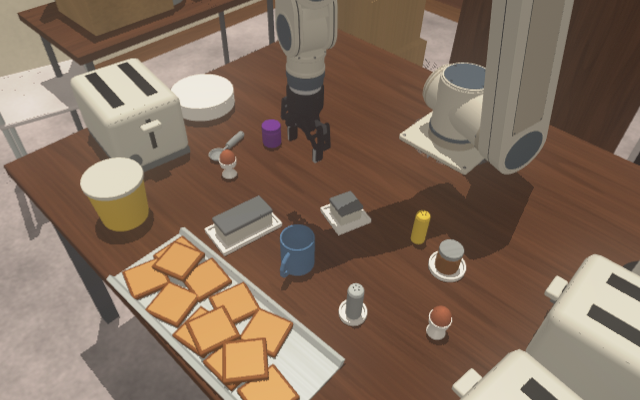

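View pics/top10.png

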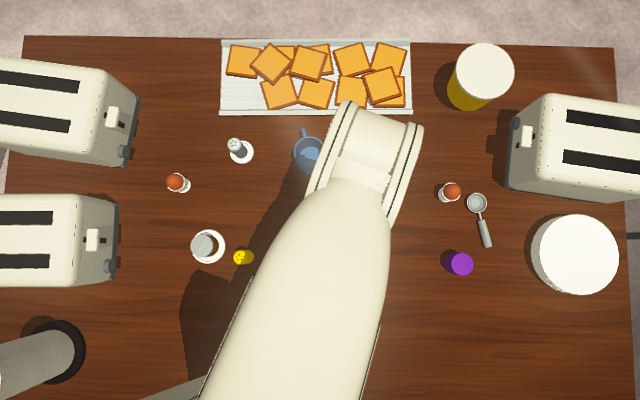

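```bash
python3 -c "
from workcell import bot
print(bot.finish_job())"
```

```text
the job is handed in; nothing more can be done
None
```

I took the stack apart, put all four containers in their own dishes, and handed the job in at about 34 s. I moved the shaker first, then the jar, the square tub and the long box. Each one was lowered until the wrist force showed contact at the expected height before I let go.

Last camera checks:

| Container | Dish | Distance from dish centre (limit) | Top height measured (expected) |
|---|---|---|---|
| Long box | Long tray | about 1 mm (16 mm) | 54.4 mm (55 mm) |
| Square tub | Square tray | about 1–2 mm (16 mm) | 50.2 mm (51 mm) |
| Jar | Big saucer | about 1–3 mm (12.5 mm) | 67 mm (67 mm) |
| Shaker | Small saucer | about 1–4 mm (10.5 mm) | not measured at the end |

- **Level:** the lids of the box, tub and jar slope by less than 0.01. The shaker's side fit showed it upright after release.
- **Mug:** it was within 1 mm of its start position in the scene view. The top view's mug reading differed by about 11 mm, but the arm was partly hiding the mug there.
- **Disagreements:** the two cameras differed by about 3–4 mm on the jar and shaker sides. The arm hid the box and tub from the top camera at the end, so the final box check rests on the scene view alone. The tub also had a clear top view right after it was placed, and that agreed.

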